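Fit the watering spout to the pot that holds the herb

ROBOT

A 6-joint arm with a two-finger parallel gripper is mounted at the origin on the work surface. World frame = base frame: x ahead of the robot, y to its left, z up, the work surface at z = 0. Lengths are in mm, angles in degrees, forces in N, time in s.
With the tool pointing down it reaches from about 350 to 975 mm from the base axis. Payload 7.1 kg.
Tool frame: the origin (TCP) lies midway between the tips of the shut fingers; the grasp point (between the pads) lies 19 mm behind it (arm.pinch_z is the distance from the TCP to the grasp point, in mm); z points along the fingers, y is the line along which they close (so a half turn about z gives the same grasp; the last joint's range is limited). The gripper opens to 88 mm and grips with 3 to 60 N. Pads are 20 mm wide; open, the fingers measure 115 mm over their backs; the gripper's body (75 mm by 178 mm) begins 61 mm behind the grasp point.
Start: joints at [63.255, 24.242, 93.386, -0, 62.372, -1.089], TCP at [270.582, 563.374, 182.775] pointing down, gripper open.
Joint ranges: [-172.04, 172.04], [-51.8, 120.97], [4.93, 147.93], [-75.15, 255.16], [6.16, 154.13], [-145.62, 145.62]. Speed limits (degrees/s): [136.94, 136.94, 172.46, 180, 180, 180].

INTERFACE

Orientations are given as [roll, pitch, yaw] about the fixed x, y, z axes, in that order (R = Rz(yaw) Ry(pitch) Rx(roll)).
In Python, from station import arm, read_camera, calibration gives the robot as it stands.
- The arm moves only by the tool send_rows, never from a script. Its argument "rows" is a list of rows, each a list of 7 numbers: the shift along the tool's x, y, z scaled (see below), then the turn, a rotation vector about the tool's x, y, z scaled (see below), then the opening, from -1 (shut) to 1 (fully open). In form: [[x, y, z, ax, ay, az, fingers], ...]. A call has 1 to 8 rows; each row shifts and turns the commanded pose from where the row before left it, along the tool's axes as they then stand; what a row does not reach is not made up. The controller multiplies each number of a shift by 0.3 m and each number of a turn by 90 degrees. A row lasts 1/10 s, in which the tool goes at most 50 mm and 8.59 degrees, less where a joint would pass 70% of its speed; a pose out of reach is approached as far as the arm can. A call with a number of a shift or a turn outside -1 to 1 is refused whole. A call with a gripper value outside its range is refused whole. The fingers move at their own pace and stop on an object; "grip_force" is the grip in N (left out, the last holds). Time passes only in rows, so rows that do not move let the fingers close. It gives the time, the measured TCP pose, the force, the opening and the grip force at its end, in the units of the state.
- arm.read_state(): the state, without advancing time (a new reading comes with each control period).
- read_camera(name): name is "side" or "top"; returns the picture (420x560x3 uint8, red, green, blue); there is no depth.
- calibration(name): a dict with "camera_matrix" (3x3 intrinsics, pixels), "rvec" (rotation vector, rad) and "tvec" (3), from world to camera coordinates, as OpenCV has them. Camera axes: x right, y down, z forward; pixel columns grow to the right and rows downward; lengths in mm; the calibration is good to about 2 mm. A picture is of the moment at which its call begins. calibration takes no time and is no camera call.
- arm.sign_off(): hands the job in; it is judged then, once.
The state is a dict: "t": time; "joint_pos": joint angles; "joint_vel": joint speeds; "joint_efforts": joint torques, N m; "eef_pos": TCP position; "eef_rot": TCP orientation; "force": force on the tool from outside, world axes, zero at the start; "wrist_torque": the same for the moment, N m; "opening": finger opening in mm; "grip_force": force on a finger pad.
Only numpy, scipy, OpenCV 4.12 (cv2) and the standard library are available. Lean on these libraries where they do the work, as an engineer would, in place of code of your own. Each camera call takes 0.05 s, during which the arm holds its last target. There are 200 camera calls.

TASK

One of the two green pots holds a growing herb and the other only a candle glass. Take the watering spout from the top of the tool caddy and push its nose down through the slanted steel eyelet on the pot with the herb until the square collar sits flush on the eyelet, and leave it there. Never put it in the candle pot's eyelet, and leave the herb, the candle glass and everything else on the table undisturbed.

Things in the scene. Friction and masses are not known exactly. Their poses are not given: they have to be found in the camera images.
- spout: loose straight grey silicone spout, 178 mm, 60 g, lying level in the caddy's two rests, nose towards the robot, its z up. Origin: centre of the square collar's seating face. Along -x the nose, a 12 mm rod 80 mm long, last 12 mm tapered to 6 mm. Collar 32 x 32 mm, x = 0 to 8 mm. Along +x the shank to hold it by, a 12 mm rod, x = 8 to 98 mm. Rests touch it near x = -55 and +85 mm
- spout_tip (a point): the free end of the spout's nose, on its axis, 80 mm from the origin
- caddy: fixed black plastic tool caddy, 200 (x) x 110 (y) x 70 mm high, origin at the centre of its underside; pull-out tray in its -x face, more or less open. On its lid two notched rests (8 mm thick, 34 mm wide, at x = -55 and +85 mm) rise to 111 mm above the table and hold the spout's axis 103 mm above the table, 33 mm above the lid
- pot_left: fixed green ceramic pot on the robot's left (+y), 120 mm across the rim, 100 mm high, soil 70 mm above the table; origin at the centre of its underside; a steel eyelet stands on a bracket outside its rim at its +x side (away from the robot, give or take its yaw). Holds either the herb or the candle glass; otherwise the same as the right pot
- pot_right: fixed green ceramic pot on the robot's right (-y), 120 mm across the rim, 100 mm high, soil 70 mm above the table; origin at the centre of its underside; a steel eyelet stands on a bracket outside its rim at its +x side (away from the robot, give or take its yaw). Holds either the herb or the candle glass; otherwise the same as the left pot
- eyelet_left: slanted steel tube (eyelet) of the left pot: bore 16 mm, outside 25 mm, 24 mm long; origin at the middle of the bore, 78 mm from the pot's axis, 131 mm above the table; x axis = bore axis, pointing out of the pot and up, 35 deg above horizontal; y level; entry face at x = +12 mm
- eyelet_right: slanted steel tube (eyelet) of the right pot: bore 16 mm, outside 25 mm, 24 mm long; origin at the middle of the bore, 78 mm from the pot's axis, 131 mm above the table; x axis = bore axis, pointing out of the pot and up, 35 deg above horizontal; y level; entry face at x = +12 mm
- herb: leafy green herb on a stem, loose, standing on the soil of one of the pots; about 65 mm across the leaves, reaching to 185 mm above the table; origin at the centre of its foot
- votive: clear glass candle holder, 54 mm across, 62 mm high, loose, standing on the soil of the other pot; origin at the centre of its underside
- rake: small steel hand rake with a wooden handle, 230 mm long, 65 mm wide, 24 mm high, lying on the table; origin near its middle, on the table
- mister: amber bottle with a black cap, 64 mm across, 170 mm high; origin at the centre of its underside
- seed_tin: round metal tin, 70 mm across, 60 mm high; origin at the centre of its underside
- twine: spool of twine, 60 mm across, 55 mm high; origin at the centre of its underside
- saucer: terracotta saucer, 120 mm across, 18 mm high; origin at the centre of its underside
- mug: white mug, 76 mm across, 90 mm high; origin at the centre of its underside

How it is judged (in metres and radians):
On the way, in this order (a step that is already met when the one before it is completed fails the run):
1. the spout is lifted clear of the caddy's rests (contact force between spout and caddy below 0.01 N and height (world z) of spout above 0.13 m), for 0.1 s.
2. the spout's nose is through the eyelet of the pot that holds the herb (((horizontal distance between herb and pot_left below 0.035 m and y of spout_tip in the frame of eyelet_left between -0.018 and 0.018 m and z of spout_tip in the frame of eyelet_left between -0.018 and 0.018 m and x of spout_tip in the frame of eyelet_left between -0.08 and -0.02 m and angle between the x axis of spout and the x axis of eyelet_left, either way round below 0.25 rad and x of spout in the frame of eyelet_left above 0 m) or (horizontal distance between herb and pot_right below 0.035 m and y of spout_tip in the frame of eyelet_right between -0.018 and 0.018 m and z of spout_tip in the frame of eyelet_right between -0.018 and 0.018 m and x of spout_tip in the frame of eyelet_right between -0.08 and -0.02 m and angle between the x axis of spout and the x axis of eyelet_right, either way round below 0.25 rad and x of spout in the frame of eyelet_right above 0 m))), for 0.1 s.
At the end, for the whole second after the job is handed in: the spout sits in the eyelet of the pot that holds the herb: the collar's seating face within 3.5 mm of the eyelet's entry face and within 8 mm of its axis sideways and up or down, the nose through the bore, its axis within 14 deg of the bore's, at rest and released; the herb stands in its pot (((horizontal distance between herb and pot_left below 0.035 m and y of spout_tip in the frame of eyelet_left between -0.018 and 0.018 m and z of spout_tip in the frame of eyelet_left between -0.018 and 0.018 m and x of spout_tip in the frame of eyelet_left between -0.08 and -0.05 m and angle between the x axis of spout and the x axis of eyelet_left, either way round below 0.25 rad and x of spout in the frame of eyelet_left between 0 and 0.0155 m and y of spout in the frame of eyelet_left between -0.008 and 0.008 m and z of spout in the frame of eyelet_left between -0.008 and 0.008 m) or (horizontal distance between herb and pot_right below 0.035 m and y of spout_tip in the frame of eyelet_right between -0.018 and 0.018 m and z of spout_tip in the frame of eyelet_right between -0.018 and 0.018 m and x of spout_tip in the frame of eyelet_right between -0.08 and -0.05 m and angle between the x axis of spout and the x axis of eyelet_right, either way round below 0.25 rad and x of spout in the frame of eyelet_right between 0 and 0.0155 m and y of spout in the frame of eyelet_right between -0.008 and 0.008 m and z of spout in the frame of eyelet_right between -0.008 and 0.008 m)) and linear speed of spout below 0.01 m/s and contact force between spout and the fingers below 0.01 N); the robot touches nothing.
It fails at once if the spout's nose enters the eyelet of the pot with the candle glass ((horizontal distance between votive and pot_left below 0.035 m and y of spout_tip in the frame of eyelet_left between -0.01 and 0.01 m and z of spout_tip in the frame of eyelet_left between -0.01 and 0.01 m and x of spout_tip in the frame of eyelet_left between -0.08 and 0.005 m) or (horizontal distance between votive and pot_right below 0.035 m and y of spout_tip in the frame of eyelet_right between -0.01 and 0.01 m and z of spout_tip in the frame of eyelet_right between -0.01 and 0.01 m and x of spout_tip in the frame of eyelet_right between -0.08 and 0.005 m)).
It fails at once if the herb is shifted more than 20 mm or tipped more than 17 deg (distance of herb from where it was at the start of the episode above 0.02 m or angle between herb's own z axis and vertical above 0.3 rad).
It fails at once if the candle glass is shifted more than 20 mm or tipped more than 17 deg (distance of votive from where it was at the start of the episode above 0.02 m or angle between votive's own z axis and vertical above 0.3 rad).
It fails at once if another loose thing on the table is shifted more than 25 mm (distance of any of rake, mister, seed_tin, twine, saucer, mug from where it was at the start of the episode above 0.025 m).
It also fails if it takes over 48 s, if anything falls off the work surface, if the arm or the gripper's body presses on something with over 40 N, if the wrist force passes 120 N, or if a joint passes its speed limit or range.

## Working session

There is one attempt and no reset: what is moved stays moved. The work goes in short steps, Python scripts to look and compute and a tool call to move; the robot and the scene stay as the last step left them, time stands still between calls to the robot, and variables do not carry over. Pictures are saved under pics/ and viewed, at most 10 in all, crops included, and the job is handed in when it is done.

Besides the shell and the picture viewer there is one more tool, called after ">>>" by a JSON object that holds its "fn" and its "kwargs", one argument or row to a line. send_rows: Moves the arm, as the interface text tells. Shifts and turns lie within -1 to 1; 1 stands for 0.3 m of shift or 90 degrees of turn. Its arguments: {"type":"object","properties":{"rows":{"type":"array"},"grip_force":{"type":"number"}},"required":["rows"]}

```bash
mkdir -p pics; ls; python3 - <<'E'
from station import arm, read_camera, calibration
import cv2
for n in("side","top"):
    im=read_camera(n); cv2.imwrite(f"pics/{n}0.png",im[:,:,::-1]); c=calibration(n); print(n,c)
print(arm.read_state())
E
```

```text
pics
side {'camera_matrix': array([[480.69929674,   0.        , 283.40532695],
       [  0.        , 480.69929674, 203.80118507],
       [  0.        ,   0.        ,   1.        ]]), 'rvec': array([ 2.13882363, -0.14832086,  0.10573889]), 'tvec': array([-526.04145649,  127.54367754, 1264.75307819])}
top {'camera_matrix': array([[528.2856184 ,   0.        , 279.89846206],
       [  0.        , 528.2856184 , 209.98642721],
       [  0.        ,   0.        ,   1.        ]]), 'rvec': array([ 2.12443189, -2.16405712,  0.18374961]), 'tvec': array([  -6.43962429,  517.62470716, 1654.81899788])}
{'t': 0.1, 'joint_pos': array([ 6.32548110e+01,  2.42797283e+01,  9.34280854e+01, -2.61162645e-03,
        6.23714385e+01, -1.08989099e+00]), 'joint_vel': array([ 0.0111024 , -0.08871551, -0.18188993, -0.00555459,  0.01143829,
       -0.10252819]), 'joint_efforts': array([ 4.23454130e-04, -5.45619464e+01, -2.74320227e+01,  6.45374134e-02,
        1.88468175e-02, -4.02988883e-05]), 'eef_pos': array([270.34464853, 562.87772367, 182.07592554]), 'eef_rot': array([-1.79920718e+02,  8.04274598e-04,  1.54345915e+02]), 'force': array([ 0.02893618,  0.86481112, -0.58683522]), 'wrist_torque': array([-0.02794486, -0.01967755, -0.04715478]), 'grip_force': 0.0, 'opening': 87.84551565373712}
```

View pics/side0.png

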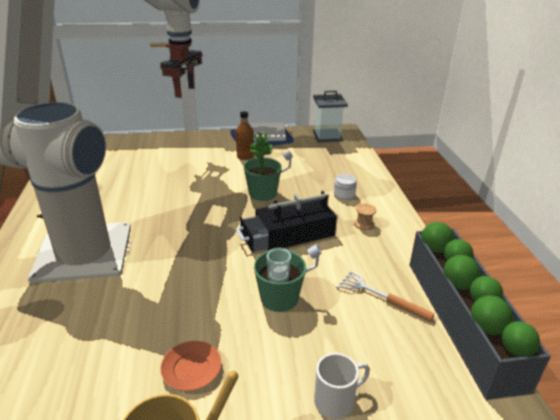

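View pics/top0.png

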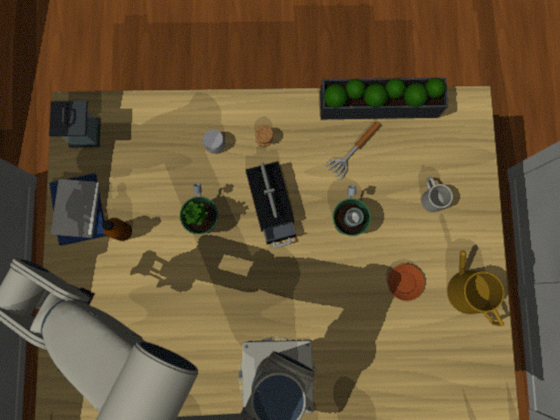

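The herb is in the left pot (top view pot ~(198,215), eyelet ~(198,188)). The caddy and spout are at about (268,200), and the candle is in the right pot at ~(351,217). I'll zoom in on the two things I need.

```bash
python3 - <<'E'
import cv2, numpy as np
t=cv2.imread("pics/top0.png"); s=cv2.imread("pics/side0.png")
def c(im,x,y,w,h,W,H): return cv2.resize(im[y:y+h,x:x+w],(W,H),interpolation=cv2.INTER_CUBIC)
# top caddy (235..315 ,150..260), top pot (165..245,160..245)
a=c(t,170,150,133,100,800,600)
cv2.imwrite("pics/a.png",a)
b=c(s,230,125,120,90,800,600); b2=c(s,230,180,120,90,800,600)
cv2.imwrite("pics/b.png",c(s,230,130,128,120,640,600))
E
```

```text
(no output)
```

View pics/a.png

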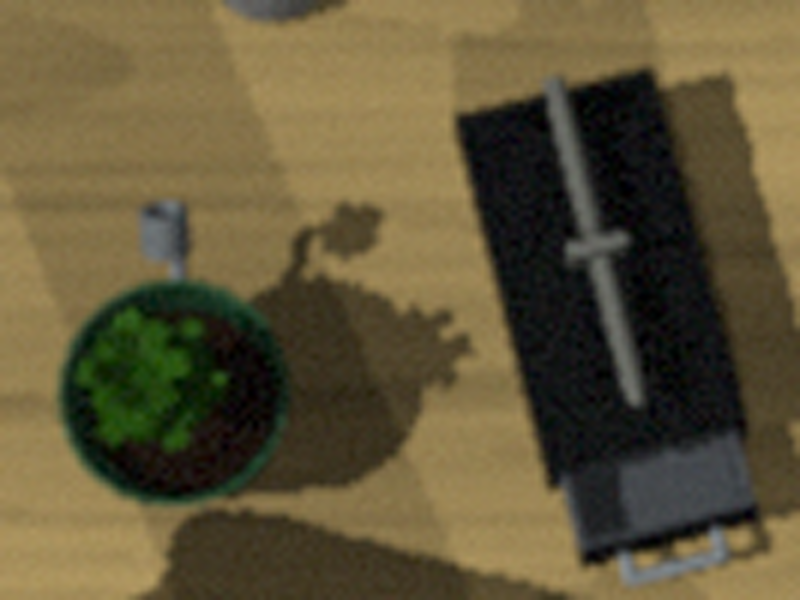

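View pics/b.png

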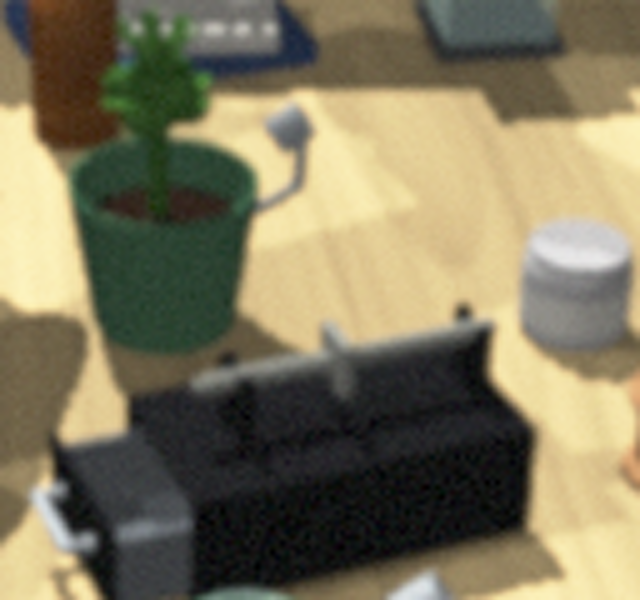

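```bash
cat >h.py <<'E'
import cv2, numpy as np
from station import arm, read_camera, calibration
C={n:calibration(n) for n in("side","top")}
def ray(n,p):
    c=C[n];R=cv2.Rodrigues(c["rvec"])[0];o=-R.T@c["tvec"]
    q=cv2.undistortPoints(np.array([[p]],float),c["camera_matrix"],None)[0,0]
    d=R.T@np.array([q[0],q[1],1]);return o,d/np.linalg.norm(d)
def onz(n,p,z):
    o,d=ray(n,p);return o+d*(z-o[2])/d[2]
def tri(ps,pt):
    A=0;b=0
    for n,p in(("side",ps),("top",pt)):
        o,d=ray(n,p);P=np.eye(3)-np.outer(d,d);A=A+P;b=b+P@o
    x=np.linalg.solve(A,b);
    return x,[proj(n,x)-p for n,p in(("side",ps),("top",pt))]
def proj(n,x):
    c=C[n];return cv2.projectPoints(np.array([x],float),c["rvec"],c["tvec"],c["camera_matrix"],None)[0][0,0]
def avg(n,k=4): return np.mean([read_camera(n).astype(float) for _ in range(k)],0)
def sub(m,x0,x1,y0,y1):
    o=np.zeros(m.shape,np.uint8);o[y0:y1,x0:x1]=m[y0:y1,x0:x1];return o
E
python3 - <<'E'
from h import *
t=avg("top");s=avg("side");np.savez("im0.npz",t=t,s=s)
sat=lambda i:i.max(2)-i.min(2)
# spout in top
m=sub((t.min(2)>60)&(sat(t)<40),253,284,158,221)
n,l,st,ce=cv2.connectedComponentsWithStats(m)
for i in range(1,n):
    if st[i,4]>3: print("sp",st[i],ce[i])
k=1+np.argmax(st[1:,4]);ys,xs=np.nonzero(l==k);P=np.array([onz("top",(x,y),103)for x,y in zip(xs,ys)])[:,:2]
c=P.mean(0);u=np.linalg.svd(P-c)[2][0];u*=np.sign(u[0]);a=(P-c)@u;print(c,u,np.degrees(np.arctan2(u[1],u[0])),a.min(),a.max(), c+u*a.min(),c+u*a.max())
w=(P-c)@np.array([-u[1],u[0]]);print("collar a",a[abs(w)>9])
# pot rim left
def pot(x0,x1,y0,y1):
    g=sub((t[...,1]>t[...,0]*1.3+8),x0,x1,y0,y1)
    cs=max(cv2.findContours(g,0,1)[0],key=cv2.contourArea);h=cv2.convexHull(cs)[:,0]
    W=np.array([onz("top",p,100)[:2] for p in h]);(cx,cy),r=cv2.minEnclosingCircle(W.astype(np.float32));print("pot",cx,cy,r)
pot(170,225,190,245);pot(325,378,195,245)
for nm,im,b in(("top",t,(188,205,178,198)),("side",s,(280,296,145,164))):
    x0,x1,y0,y1=b
    print(nm);
    for y in range(y0,y1):print(y,' '.join('%4d'%v for v in (im[y,x0:x1,0]-im[y,x0:x1,2])))
E
```

```text
sp [260 163  17  55 206] [267.99514563 189.40776699]
[573.22096622  20.67588143] [0.97165487 0.23640391] 13.674392767215599 -89.64876493362131 87.78748034303436 [486.1133069  -0.5174369] [658.5200993   41.42918481]
collar a [-1.33444547 -2.12167367 -2.90893461  1.10662995  0.31980712 -5.18886869
 -5.97595326 -1.96010432 -2.74675099 -8.25419315 -5.0249692  -5.81143977]
pot 497.4254150390625 235.4589385986328 56.73904037475586
pot 483.4981689453125 -235.74331665039062 58.185733795166016
top
178   56   55   57   56   57   55   57   57   57   56   56   56   56   58   57   57   58
179   57   56   59   57   61   59   60   60   60   59   58   58   58   58   59   59   62
180   61   60   61   60   61   64   61   63   61   62   62   59   63   61   62   60   62
181   61   61   60   60   61   59   58   61   60   61   61   64   59   61   60   61   60
182   57   58   56   58   59   58   57   57   58   56   55   56   58   57   57   59   57
183   55   54   55   56   55   55   48   39   26   23   20   28   42   51   54   54   56
184   55   55   55   55   51   36   23    9    0   -5   -7   -2   13   4
[... 2074 characters left out ...]
 -3   12   45   71   72   73
156   75   76   73   49   16   -1   -6   -6   -6   -6   -4    9   43   72   73   70
157   73   74   77   72   45   13   -3   -6   -6   -6    0   26   59   76   73   70
158   73   75   74   77   70   37    7   -3   -3   -3   10   44   76   75   71   70
159   71   72   73   75   77   61   33   18   18    7   15   53   76   72   71   71
160   73   73   73   74   76   75   63   54   47   24   23   58   74   73   69   72
161   75   72   73   74   75   76   77   77   64   30   24   60   75   73   71   71
162   70   74   74   75   74   76   77   75   66   31   26   64   77   75   72   72
163   45   73   74   74   74   74   76   75   64   29   28   65   78   74   72   72
```

```bash
cat >>h.py <<'E'
def wc(im,b):
    x0,x1,y0,y1=b;d=im[y0:y1,x0:x1,0]-im[y0:y1,x0:x1,2]
    bg=np.median(np.r_[d[:,0],d[:,-1]]);w=np.clip((bg-d)/(bg+7),0,1);w[w<.15]=0
    Y,X=np.mgrid[y0:y1,x0:x1];return np.array([(w*X).sum(),(w*Y).sum()])/w.sum()
from scipy.spatial.transform import Rotation as Ro
def to(p,rpy):
    "remaining shift (tool axes, units) and rotvec (units)"
    s=arm.read_state();R=Ro.from_euler('xyz',s["eef_rot"],degrees=True)
    T=Ro.from_euler('xyz',rpy,degrees=True)
    print(np.round(R.inv().apply(np.array(p)-s["eef_pos"])/300,4),np.round((R.inv()*T).as_rotvec(degrees=True)/90,4),"world d",np.round(np.array(p)-s["eef_pos"],1))
E
python3 - <<'E'
from h import *
z=np.load("im0.npz");t,s=z["t"],z["s"]
et=wc(t,(190,204,182,194)); es=wc(s,(281,294,150,160))
print(et,es,tri(es,et),onz("top",et,131),onz("side",es,131))
for n in C:print(n,ray(n,(280,210))[0])
# right eyelet / pot rims by gradient not needed; left rim extents in top: green-ness edges
g=(t[...,1]-t[...,0])
pts=[]
c=np.array([198.5,214.5])
for a in np.radians(np.arange(0,360,6)):
    r=np.arange(15,24,.25);P=(c+np.outer(r,[np.cos(a),np.sin(a)])).astype(np.float32)
    v=cv2.remap(g.astype(np.float32),P[None,:,0],P[None,:,1],1)[0];k=np.argmin(np.gradient(v));pts.append(onz("top",P[k],100)[:2])
pts=np.array(pts);(x,y),_,_=cv2.fitEllipse(pts.astype(np.float32));A=np.c_[2*pts,np.ones(60)];q=np.linalg.lstsq(A,(pts**2).sum(1),rcond=None)[0]
print("rim",x,y,q[:2],np.sqrt(q[2]+q[0]**2+q[1]**2))
to([613,30,300],[180,0,13.7])
E
```

```text
[196.92510882 188.14750693] [287.49851141 155.11214026] (array([576.22307432, 237.0444272 , 132.1162727 ]), [array([-0.44634488,  0.08727975]), array([ 0.02001486, -0.45455052])]) [575.03887202 237.2596894  131.        ] [578.03343366 239.63425437 131.        ]
side [  359.30680581 -1059.53229608   800.54811552]
top [ 249.54774381    7.23309552 1715.83108955]
rim 496.89495849609375 236.60545349121094 [496.88714278 236.60724565] 59.22096396231544
[-1.7987 -1.1084 -0.3908] [-0.     -0.      1.5627] world d [ 342.4 -533.4  117.2]
```

>>> {"fn": "send_rows", "kwargs": {
  "rows": [
    [0,0,-0.13,0,0,0,1],
    [0,0,-0.13,0,0,0,1],
    [0,0,-0.13,0,0,0,1]
  ],
  "grip_force": 40
}}

```text
t: 0.8
eef_pos: [270.4, 563.1, 300.9]
eef_rot: [-180.0, -0.0, 154.3]
force: [0.2, -0.2, -0.1]
opening: 87.8
grip_force: 0.0
```

>>> {"fn": "send_rows", "kwargs": {
  "rows": [
    [-0.138,-0.085,0,0,0,0,1],
    [-0.138,-0.085,0,0,0,0,1],
    [-0.138,-0.085,0,0,0,0,1],
    [-0.138,-0.085,0,0,0,0,1],
    [-0.138,-0.085,0,0,0,0,1],
    [-0.138,-0.085,0,0,0,0,1],
    [-0.138,-0.085,0,0,0,0,1],
    [-0.138,-0.085,0,0,0,0,1]
  ]
}}

```text
t: 1.6
eef_pos: [481.6, 234.3, 300.1]
eef_rot: [180.0, 0.0, 154.3]
force: [1.1, 1.1, 0.7]
opening: 88.1
grip_force: 0.0
```

>>> {"fn": "send_rows", "kwargs": {
  "rows": [
    [-0.138,-0.085,0,0,0,0,1],
    [-0.138,-0.085,0,0,0,0,1],
    [-0.138,-0.085,0,0,0,0,1],
    [-0.138,-0.085,0,0,0,0,1],
    [-0.138,-0.085,0,0,0,0,1],
    [0,0,0,0,0,0.09,1],
    [0,0,0,0,0,0.09,1],
    [0,0,0,0,0,0.09,1]
  ]
}}

```text
t: 2.4
eef_pos: [612.3, 30.8, 299.5]
eef_rot: [-180.0, -0.0, 129.6]
force: [-0.0, 0.2, -0.4]
opening: 87.9
grip_force: 0.0
```

>>> {"fn": "send_rows", "kwargs": {
  "rows": [
    [0,0,0,0,0,0.09,1],
    [0,0,0,0,0,0.09,1],
    [0,0,0,0,0,0.09,1],
    [0,0,0,0,0,0.09,1],
    [0,0,0,0,0,0.09,1],
    [0,0,0,0,0,0.09,1],
    [0,0,0,0,0,0.09,1],
    [0,0,0,0,0,0.09,1]
  ]
}}

```text
t: 3.2
eef_pos: [612.1, 31.5, 299.8]
eef_rot: [180.0, 0.0, 64.9]
force: [-0.2, 0.2, 0.6]
opening: 87.9
grip_force: 0.0
```

>>> {"fn": "send_rows", "kwargs": {
  "rows": [
    [0,0,0,0,0,0.09,1],
    [0,0,0,0,0,0.09,1],
    [0,0,0,0,0,0.09,1],
    [0,0,0,0,0,0.09,1],
    [0,0,0,0,0,0.09,1],
    [0,0,0,0,0,0.09,1],
    [0,0,0,0,0,0.033,1],
    [0,0,0,0,0,0,1]
  ]
}}

```text
t: 4.0
eef_pos: [612.1, 31.6, 299.8]
eef_rot: [-180.0, -0.0, 13.7]
force: [0.4, -0.2, -0.0]
opening: 87.8
grip_force: 0.0
```

>>> {"fn": "send_rows", "kwargs": {
  "rows": [
    [0,0.005,0.12,0,0,0,1],
    [0,0,0.14,0,0,0,0.5],
    [0,0,0.14,0,0,0,0],
    [0,0,0.14,0,0,0,0],
    [0,0,0.12,0,0,0,0],
    [0,0,0.06,0,0,0,0],
    [0,0,0,0,0,0,0],
    [0,0,0,0,0,0,0]
  ]
}}

```text
t: 4.8
eef_pos: [612.9, 30.1, 84.1]
eef_rot: [180.0, -0.0, 13.7]
force: [-0.4, -0.1, 1.2]
opening: 43.9
grip_force: 0.0
```

```bash
python3 - <<'E'
from h import *
s=read_camera("side")
cv2.imwrite("pics/g.png",cv2.resize(s[90:250,200:400,::-1],(800,600)[:2],interpolation=cv2.INTER_CUBIC))
E
```

```text
(no output)
```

View pics/g.png

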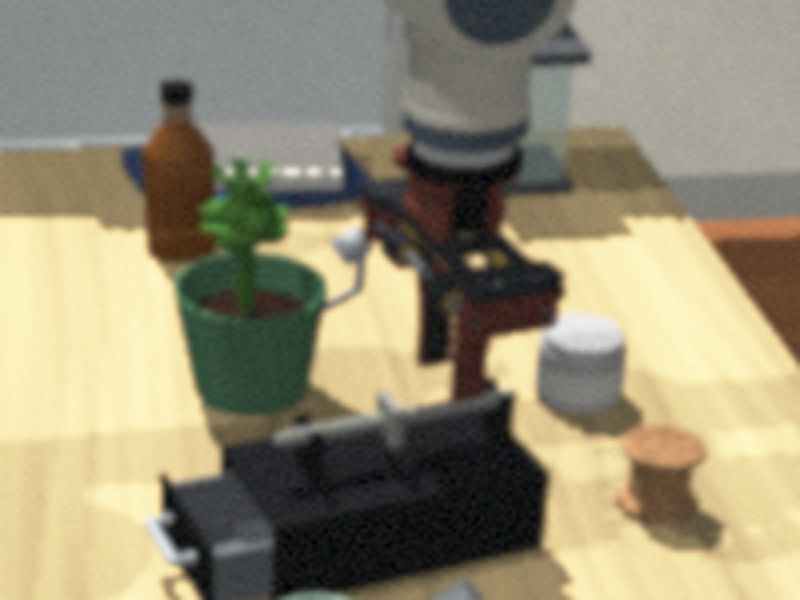

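The gripper straddles the shank near crop (460,370), but the near finger looks as if it is behind the spout. I'll check by projecting the TCP.

```bash
python3 - <<'E'
from h import *
def cr(p): return np.round((proj("side",p)-[200,90])*[4,3.75])
s=arm.read_state();p=s["eef_pos"];print(s["t"],p,s["joint_pos"],s["opening"])
for a in([613,30,84],[613,30,103],[618,8,84],[608,52,84],[618,8,145],[486,0,103],[658,41,103],[564,18,103]):print(a,cr(a))
# spout axis from side view: nose end, collar, end in crop px
for c in((275,440),(508,398)):
    px=np.array(c)/[4,3.75]+[200,90];print(onz("side",px,103))
cv2.imwrite("pics/g2.png",cv2.resize(read_camera("top")[140:240,220:353,::-1],(798,600),interpolation=cv2.INTER_CUBIC))
E
```

```text
4.85 [613.58589127  30.08140215  85.00490862] [ 1.69719517e+00  3.02914507e+01  9.84795476e+01 -9.59944632e-04
  5.11212795e+01  7.79840909e+01] 43.9212620683554
[613, 30, 84] [446. 428.]
[613, 30, 103] [447. 406.]
[618, 8, 84] [459. 444.]
[608, 52, 84] [432. 413.]
[618, 8, 145] [464. 372.]
[486, 0, 103] [268. 440.]
[658, 41, 103] [508. 394.]
[564, 18, 103] [379. 419.]
[490.71917006  -0.64596014 103.        ]
[657.17007605  36.04392425 103.        ]
```

View pics/g2.png

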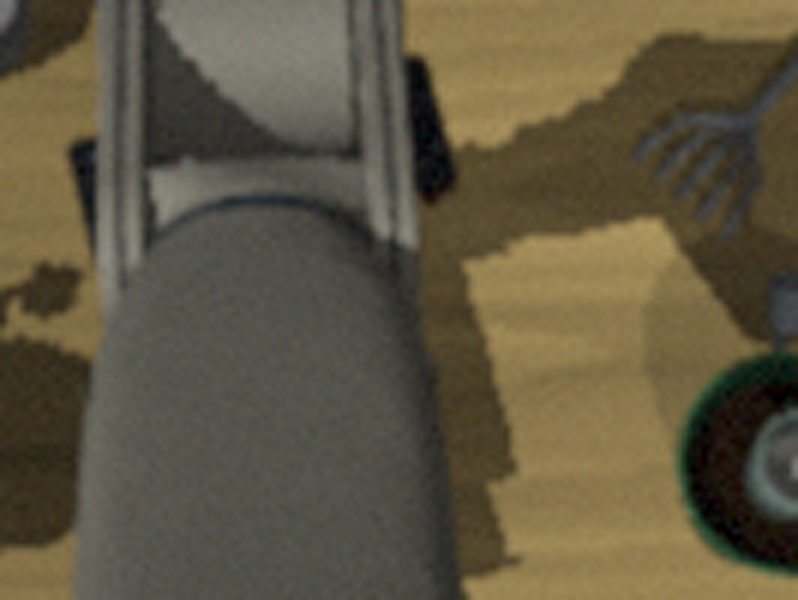

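```bash
python3 - <<'E'
from h import *
R=Ro.from_euler('xyz',[180,0,154.35],degrees=True)
for o in(-50,0,50): print(proj("side",np.array([270.4,563,182.5])+R.apply([0,o,0])))
im=cv2.imread("pics/side0.png")[30:110,140:220]; s=read_camera("side")[130:220,270:350,::-1]
cv2.imwrite("pics/g3.png",np.hstack([cv2.resize(im,(400,400)),cv2.resize(s,(400,450))[:400]]))
E
```

```text
[179.19088334 109.31345367]
[185.95335439 104.22114753]
[192.39688598  99.36901061]
```

View pics/g3.png

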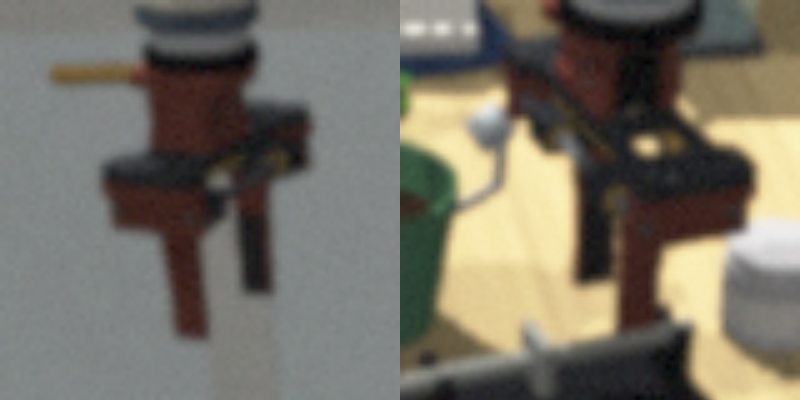

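```bash
python3 - <<'E'
from h import *
for z in(165,205,245):
    a=onz("top",(291.7,161.7),z);b=onz("top",(234.2,171.7),z);print(z,a,b,(a+b)/2,np.linalg.norm(a-b))
print("tips at other z", [proj("side",[618,8,z]).round(1) for z in(84,104,124,134)],[proj("side",[608,52,z]).round(1) for z in(84,104,124,134)],[proj("side",[618+dy*0,8+dy,84]).round(1) for dy in (20,40,60)])
print("seen near",np.array([235,330])/[5,5]+[270,130],"far",np.array([195,280])/[5,5]+[270,130])
print(arm.pinch_z,[a for a in dir(arm) if a[0]!='_'])
E
```

```text
165 [644.55628035 -52.7547778  165.        ] [616.54270832 120.78273458 165.        ] [630.54949433  34.01397839 165.        ] 175.78403915500357
205 [634.3679745  -51.20753326 205.        ] [607.07694594 117.85399167 205.        ] [620.72246022  33.3232292  205.        ] 171.25010788835235
245 [624.17966865 -49.66028872 245.        ] [597.61118357 114.92524876 245.        ] [610.89542611  32.63248002 245.        ] 166.71617662170115
tips at other z [array([314.8, 208.4]), array([315.2, 202.2]), array([315.6, 195.9]), array([315.8, 192.7])] [array([308.1, 200. ]), array([308.4, 193.9]), array([308.8, 187.7]), array([308.9, 184.6])] [array([313.3, 204.4]), array([311.9, 200.6]), array([310.5, 196.8])]
seen near [317. 196.] far [309. 186.]
18.700000000000003 ['Unreachable', 'pinch_z', 'read_state', 'sign_off']
```

The tips appear about 40 mm higher than the reported TCP, both here and at the start, and y agrees. Closing at this height is harmless and will settle it.

>>> {"fn": "send_rows", "kwargs": {
  "rows": [
    [0,0,0,0,0,0,-1],
    [0,0,0,0,0,0,-1],
    [0,0,0,0,0,0,-1],
    [0,0,0,0,0,0,-1],
    [0,0,0,0,0,0,-1],
    [0,0,0,0,0,0,-1]
  ],
  "grip_force": 10
}}

```text
t: 5.55
eef_pos: [612.5, 30.1, 83.7]
eef_rot: [-180.0, 0.0, 13.7]
force: [-0.0, -0.6, -0.2]
opening: 1.0
grip_force: 0.0
```

The fingers shut on air, so the true tips are about 40 mm above the reported TCP. I'll measure that offset now with the shut fingers.

```bash
python3 - <<'E'
from h import *
s=avg("side",3)
print([proj("side",[613,30,z]).round(1) for z in(84,103,114,120,126,132)])
for y in range(180,206):print(y,' '.join('%3d/%3d'%(v[0],v[2]) for v in s[y,306:318]))
E
```

```text
[array([311.4, 204.1]), array([311.7, 198.3]), array([311.9, 194.9]), array([312., 193.]), array([312.2, 191.1]), array([312.3, 189.2])]
180 245/166 215/133 133/ 80  76/ 41  66/ 33  60/ 27  61/ 31  60/ 28  65/ 36  63/ 32  66/ 35  81/ 44
181 244/166 210/131 129/ 77  75/ 41  66/ 33  62/ 32  61/ 31  61/ 34  60/ 31  65/ 32  71/ 41 113/ 68
182 242/164 199/122 122/ 72  73/ 38  64/ 30  59/ 26  61/ 32  59/ 28  58/ 24  62/ 31  74/ 41 135/ 83
183 235/155 189/118 114/ 67  70/ 36  68/ 35  62/ 29  63/ 34  60/ 31  60/ 31  58/ 30  81/ 46 147/ 91
184 226/146 174/106 104/ 59  69/ 34  65/ 31  62/ 31  60/ 29  59/ 32  58/ 28  61/ 30  84/ 48 157/ 98
185 216/136 165/102  97/ 55  70/ 39  63/ 30  62/ 32  56/ 29  57/ 29  58/ 26  58/ 28  85/ 47 158/100
186 209/132 153/ 95  94/ 55  66/ 35  63/ 31  61/ 30  62/ 33  61/ 32  59/ 28  59/ 32  85/ 49 155/ 97
187 206/130 150/ 92  88/ 49  65/ 32  64/ 33  58/ 28  58/ 26  59/ 27  58/ 29  60/ 30  88/ 51 156/ 96
188 204/128 148/ 91  88/ 50  65/ 31  67/ 37  61/ 31  61/ 30  56/ 27  57/ 27  61/ 29  91/ 51 164/102
189 206/130 147/ 89  91/ 50  67/ 33  63/ 32  58/ 30  58/ 27  57
[... 936 characters left out ...]

199 105/ 93  98/ 89  92/ 86  90/ 88  86/ 82  82/ 80  82/ 78  77/ 75  71/ 70  71/ 68  67/ 66  63/ 62
200  80/ 79  82/ 78  78/ 77  76/ 73  74/ 71  71/ 68  66/ 65  64/ 64  61/ 59  54/ 55  50/ 52  49/ 50
201  71/ 70  65/ 64  64/ 64  60/ 60  54/ 55  52/ 54  49/ 49  46/ 47  46/ 47  42/ 46  40/ 44  41/ 45
202  55/ 55  50/ 50  45/ 46  45/ 48  43/ 45  40/ 41  40/ 43  34/ 38  39/ 42  37/ 40  38/ 42  37/ 41
203  41/ 43  37/ 41  39/ 42  36/ 38  37/ 38  35/ 40  34/ 37  39/ 41  34/ 37  38/ 40  35/ 39  37/ 42
204  36/ 41  35/ 39  38/ 41  36/ 42  38/ 41  36/ 41  34/ 38  39/ 40  34/ 38  37/ 40  37/ 41  33/ 40
205  36/ 40  39/ 42  35/ 39  33/ 40  36/ 42  36/ 41  35/ 36  35/ 39  35/ 39  34/ 38  35/ 39  35/ 40
```

>>> {"fn": "send_rows", "kwargs": {
  "rows": [
    [0,0,0,0,0,0,0],
    [0,0,0,0,0,0,0],
    [0,0,0,0,0,0,0],
    [0,0,0,0,0,0,0]
  ]
}}

```text
t: 6.1
eef_pos: [612.5, 30.1, 83.8]
eef_rot: [180.0, 0.0, 13.7]
force: [-0.5, 0.7, -0.8]
opening: 29.0
grip_force: 0.0
```

>>> {"fn": "send_rows", "kwargs": {
  "rows": [
    [0,0,0,0,0,0,0],
    [0,0,0,0,0,0,0],
    [0,0,0,0,0,0,0],
    [0,0,0.05,0,0,0,0],
    [0,0,0.05,0,0,0,0],
    [0,0,0.04,0,0,0,0],
    [0,0,0,0,0,0,0]
  ]
}}

```text
t: 6.8
eef_pos: [610.4, 30.0, 38.9]
eef_rot: [-179.9, 0.3, 13.7]
force: [-0.1, -0.5, -0.1]
opening: 44.2
grip_force: 0.0
```

>>> {"fn": "send_rows", "kwargs": {
  "rows": [
    [0,0,0,0,0,0,-1],
    [0,0,0,0,0,0,-1],
    [0,0,0,0,0,0,-1],
    [0,0,0,0,0,0,-1],
    [0,0,0,0,0,0,-1]
  ],
  "grip_force": 30
}}

```text
t: 7.3
eef_pos: [613.2, 29.1, 42.3]
eef_rot: [179.9, -0.1, 13.7]
force: [1.3, -5.0, 0.2]
opening: 11.3
grip_force: 30.0
```

>>> {"fn": "send_rows", "kwargs": {
  "rows": [
    [0,0,-0.05,0,0,0,-1],
    [0,0,-0.15,0,0,0,-1],
    [0,0,-0.15,0,0,0,-1],
    [0,0,-0.15,0,0,0,-1],
    [0,0,-0.1,0,0,0,-1],
    [0,0,0,0,0,0,-1]
  ],
  "grip_force": 40
}}

```text
t: 7.9
eef_pos: [615.7, 30.3, 227.7]
eef_rot: [179.9, -0.6, 13.7]
force: [0.3, 0.7, 0.2]
opening: 11.1
grip_force: 40.0
```

>>> {"fn": "send_rows", "kwargs": {
  "rows": [
    [0,0,0,0,0,0.073,-1],
    [0,0,0,0,0,0.073,-1],
    [0.15,0,0,0,0,0,-1],
    [0.15,0,0,0,0,0,-1],
    [0.15,0,0,0,0,0,-1],
    [0,0,0,0,0.078,0,-1],
    [0,0,0,0,0.078,0,-1],
    [0,0,0,0,0.078,0,-1]
  ]
}}

```text
t: 8.7
eef_pos: [747.7, 31.4, 219.6]
eef_rot: [-180.0, -21.2, 0.5]
force: [-0.0, -0.7, -0.2]
opening: 11.2
grip_force: 40.0
```

>>> {"fn": "send_rows", "kwargs": {
  "rows": [
    [0,0,0,0,0.078,0,-1],
    [0,0,0,0,0.077,0,-1],
    [0,-0.14,0,0,0,0,-1],
    [0,-0.14,0,0,0,0,-1],
    [0,-0.14,0,0,0,0,-1],
    [0,-0.14,0,0,0,0,-1],
    [0,-0.133,0,0,0,0,-1],
    [0,0,0,0,0,0,-1]
  ]
}}

```text
t: 9.5
eef_pos: [744.8, 244.2, 220.9]
eef_rot: [-180.0, -35.0, 0.8]
force: [-0.4, -0.7, -0.8]
opening: 11.2
grip_force: 40.0
```

```bash
python3 - <<'E'
from h import *
s=avg("side",2);t=avg("top",2);np.savez("im1.npz",t=t,s=s);st=arm.read_state();print(st["eef_pos"],st["eef_rot"],st["joint_pos"])
a=cv2.resize(s[90:180,250:370],(800,600)).astype(np.uint8)
b=t[90:240,150:300].astype(np.uint8)
a=cv2.resize(a,(480,360));b=cv2.resize(b,(360,360),interpolation=cv2.INTER_CUBIC)[:, :320]
cv2.imwrite("pics/c.png",np.hstack([a,b])[:,:,::-1])
E
```

```text
[744.9809282  238.08668751 220.75314218] [179.9543002  -34.91427856   0.52091607] [ 22.31736604  23.35057708  98.5436919  -27.16517715  27.8465221
 132.56417365]
```

View pics/c.png

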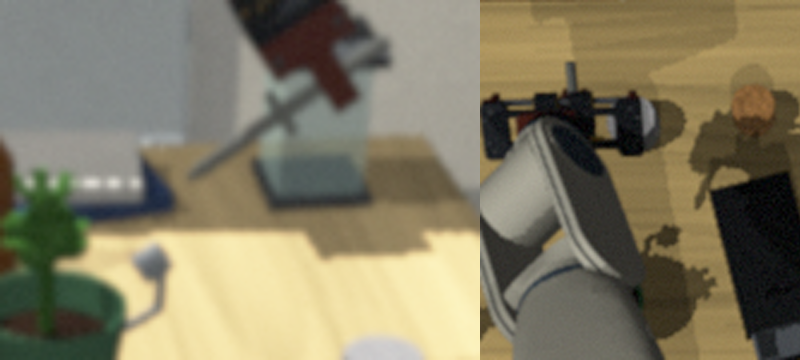

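The left panel shows the spout tilted with its tip at side px ~(298,134), collar ~(321,118), shank end ~(346,101). The eyelet is at (287.5,155). Next I convert these using the plane y≈238.

```bash
python3 - <<'E'
from h import *
def ony(p,y):
    o,d=ray("side",p);return o+d*(y-o[1])/d[1]
z=np.load("im1.npz");s=z["s"]
st=arm.read_state();R=Ro.from_euler('xyz',st["eef_rot"],degrees=True);p=st["eef_pos"]
y0=237.5
E=ony((287.5,155.1),y0);print("eyelet",E)
T=ony((298,134),y0);K=ony((320.8,118),y0);S=ony((346.2,100.8),y0)
print(T,K,S,"len",np.linalg.norm(T-K),np.linalg.norm(S-T),"ang",np.degrees(np.arctan2((S-T)[2],(S-T)[0])))
e=R.apply([1,0,0])
# precise axis: along predicted nose line find grey/dark centre perpendicular
pts=[]
d=(np.array([346.2,100.8])-[298,134]);d/=np.linalg.norm(d);n=np.array([-d[1],d[0]])
g=s.mean(2).astype(np.float32)
for a in list(range(4,22))+[]:
    r=np.arange(-7,7.01,.25);P=(np.array([298,134])+d*a+np.outer(r,n)).astype(np.float32)
    v=cv2.remap(g,P[None,:,0],P[None,:,1],1)[0];bg=np.interp(r,[r[0],r[-1]],[v[:6].mean(),v[-6:].mean()])
    w=np.clip(bg-v-12,0,None)*(abs(r)<4.5)
    pts.append(np.r_[(w*r).sum()/w.sum(),w.sum()])
print(np.round(pts,2).tolist())
print("E in tool rel tip",R.inv().apply(E-T)); print("grasp pred", p-R.apply([0,0,18.7]), "tool-coords of T rel p",R.inv().apply(T-p),R.inv().apply(S-p))
E
```

```text
eyelet [577.67777818 237.5        132.14109798]
[607.84781854 237.5        200.71273445] [674.45734805 237.5        248.72841587] [746.99612885 237.5        298.98655696] len 82.11172318433833 170.3525651480289 ang 35.231740040448585
[[-0.11, 196.64], [-0.08, 204.82], [-0.16, 233.2], [-0.17, 230.2], [-0.11, 237.09], [-0.03, 236.82], [-0.04, 204.79], [-0.02, 203.17], [0.01, 148.76], [-0.1, 67.38], [-0.1, 10.31], [-0.1, 11.59], [-0.19, 133.1], [-0.23, 353.22], [-0.45, 575.04], [-0.76, 655.34], [-0.92, 664.89], [-0.98, 654.5]]
E in tool rel tip [-63.98568308  -0.30536987  38.9620299 ]
grasp pred [734.27828878 238.0042956  236.0873106 ] tool-coords of T rel p [-123.92027938   -0.61059698  -62.05516449] [ 46.42495509   0.65523543 -63.00132249]
```

The spout axis sits 62 mm behind the reported TCP along tool z, so the offset belongs to the tool. The remaining shift is +39 mm along tool z, then −x.

>>> {"fn": "send_rows", "kwargs": {
  "rows": [
    [0,0.003,0.065,0,0,0,-1],
    [0,0,0.065,0,0,0,-1],
    [-0.05,0,0,0,0,0,-1],
    [-0.05,0,0,0,0,0,-1],
    [0,0,0,0,0,0,-1],
    [0,0,0,0,0,0,-1]
  ]
}}

```text
t: 10.3
eef_pos: [743.8, 237.1, 172.8]
eef_rot: [180.0, -35.0, 0.5]
force: [-0.6, 0.8, -0.7]
opening: 11.4
grip_force: 40.0
```

```bash
cat > m.py <<'E'
from h import *
s=avg("side",3);t=avg("top",3);np.savez("im2.npz",t=t,s=s);st=arm.read_state();print(st["eef_pos"],st["eef_rot"],st["force"])
a=cv2.resize(s[120:170,270:350].astype(np.uint8),(800,500),interpolation=cv2.INTER_CUBIC)
cv2.imwrite("pics/d.png",a[:,:,::-1])
R=Ro.from_euler('xyz',st["eef_rot"],degrees=True);p=st["eef_pos"]
L=lambda x,z=-62.5:proj("side",p+R.apply([x,0,z]))
print("pred tip",L(-124),"collar",L(-44), "eyelet resid along axis", wc(s,(281,294,150,160)))
E
python3 m.py
```

```text
[743.96273489 238.26756048 173.25126202] [-179.97755663  -35.0601194     0.50805976] [ 0.08854422 -0.78402042 -1.36012091]
pred tip [297.07508503 148.47568446] collar [319.01878619 133.4939146 ] eyelet resid along axis [287.48876741 155.12423244]
```

View pics/d.png

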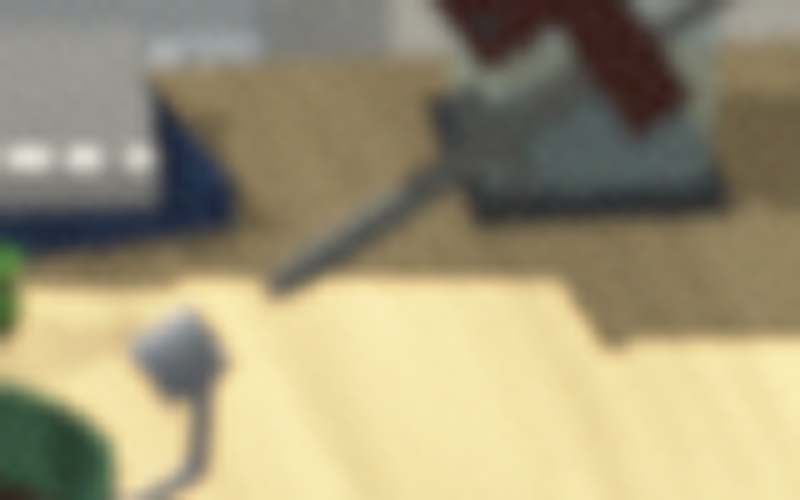

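The tip at side px (297,148.5) matches the prediction, and the axis extended passes through the eyelet at (287.5,155.1). For the lateral check I'll use the shank's free end in the top view.

```bash
python3 - <<'E'
from h import *
t=np.load("im2.npz")["t"];st=[arm.read_state() for _ in range(1)][0]
R=Ro.from_euler('xyz',st["eef_rot"],degrees=True);p=st["eef_pos"];print(p)
for x in(54,50,40,30,24):
    q=p+R.apply([x,0,-62.5]);c=proj("top",q);print(x,q.round(1),c.round(1))
    y=int(round(c[1]));x0=int(round(c[0]))-7;d=t[y,x0:x0+15];print(y,x0,[int(v) for v in d[:,0]-d[:,2]])
E
```

```text
[743.96273489 238.26756048 173.25126202]
54 [752.3 238.3 255.4] [190.6 119.1]
119 184 [73, 74, 75, 75, 70, 66, 65, 63, 66, 65, 65, 65, 64, 64, 65]
50 [749.  238.3 253.1] [190.8 120.4]
120 184 [73, 72, 74, 74, 66, 61, 57, 57, 59, 64, 64, 63, 63, 64, 63]
40 [740.8 238.2 247.4] [191.1 123.8]
124 184 [71, 71, 71, 70, 51, 16, 3, 0, 16, 50, 61, 61, 59, 59, 59]
30 [732.6 238.1 241.6] [191.4 127.1]
127 184 [68, 69, 70, 69, 59, 30, 5, 2, 6, 45, 61, 58, 58, 57, 57]
24 [727.7 238.1 238.2] [191.6 129.1]
129 185 [72, 71, 72, 71, 38, 6, 2, 5, 40, 57, 62, 61, 62, 61, 62]
```

>>> {"fn": "send_rows", "kwargs": {
  "rows": [
    [-0.04,0,0,0,0,0,-1],
    [-0.04,0,0,0,0,0,-1],
    [-0.03,0,0,0,0,0,-1],
    [-0.03,0,0,0,0,0,-1],
    [0,0,0,0,0,0,-1]
  ]
}}

```text
t: 11.1
eef_pos: [710.1, 236.5, 150.6]
eef_rot: [-179.8, -34.5, 0.7]
force: [-0.3, -0.1, -0.4]
opening: 11.2
grip_force: 40.0
```

```bash
cat > n.py <<'E'
from h import *
st=arm.read_state();R=Ro.from_euler('xyz',st["eef_rot"],degrees=True);p=st["eef_pos"]
print(p,st["eef_rot"],"F tool",R.inv().apply(st["force"]).round(1),"M",R.inv().apply(st["wrist_torque"]).round(2),st["opening"])
s=avg("side",2)
for x in(-124,-44,46):
    print(x,proj("side",p+R.apply([x,0,-62.5])).round(1))
# collar->tip axis check: perpendicular centroid offsets along nose, and eyelet centroid, and end of shank
a,b=[proj("side",p+R.apply([x,0,-62.5])) for x in(-44,46)]
d=(b-a)/np.linalg.norm(b-a);n=np.array([-d[1],d[0]]);g=s.mean(2).astype(np.float32)
P=np.array([a+d*k for k in np.arange(-26,34,1.)],np.float32);print("profile from collar",cv2.remap(g,P[None,:,0],P[None,:,1],1)[0].astype(int).tolist())
print("eyelet",wc(s,(281,294,150,160)))
E
python3 n.py
```

```text
[710.1102008  236.51341975 150.56637579] [-179.8316731   -34.53696799    0.66975089] F tool [-0.5  0.1  0.1] M [ 0.03 -0.38  0.01] 11.15478535754359
-124 [286.  155.7]
-44 [307.8 141. ]
46 [333.  124.1]
profile from collar [112, 112, 113, 114, 114, 109, 101, 102, 98, 103, 97, 98, 97, 98, 98, 97, 94, 82, 80, 76, 79, 79, 80, 77, 74, 76, 76, 73, 75, 80, 80, 81, 80, 78, 76, 75, 71, 61, 45, 41, 39, 40, 41, 41, 52, 71, 83, 91, 89, 92, 91, 90, 92, 91, 92, 93, 97, 105, 120, 131]
eyelet [288.04031754 154.64522492]
```

>>> {"fn": "send_rows", "kwargs": {
  "rows": [
    [-0.03,0,0,0,0,0,-1],
    [-0.03,0,0,0,0,0,-1],
    [0,0,0,0,0,0,-1],
    [0,0,0,0,0,0,-1]
  ]
}}

```text
t: 11.6
eef_pos: [697.8, 234.7, 143.8]
eef_rot: [-179.6, -34.0, 0.9]
force: [-0.5, 2.0, -2.3]
opening: 10.9
grip_force: 40.1
```

```bash
python3 n.py; python3 - <<'E'
from h import *
s=avg("side",1)
for y in range(148,168):print(y,' '.join('%3d/%4d'%(v.mean(),v[0]-v[2]) for v in s[y,274:298]))
E
```

```text
[697.81125255 234.70014004 143.76716767] [-179.58751599  -33.95770399    0.86994561] F tool [-1.6 -2.   1.7] M [ 0.2  -0.44  0.16] 10.935442987547544
-124 [282.  157.9]
-44 [304.  143.4]
46 [329.2 126.7]
profile from collar [142, 115, 106, 112, 117, 116, 119, 121, 121, 117, 112, 111, 109, 110, 102, 96, 88, 85, 81, 83, 83, 79, 78, 75, 77, 75, 76, 73, 75, 79, 79, 79, 79, 78, 77, 78, 71, 61, 43, 40, 38, 38, 39, 42, 57, 73, 84, 88, 88, 89, 87, 88, 87, 88, 88, 88, 86, 98, 111, 121]
eyelet [287.68460778 154.88458082]
148 150/  66 148/  62 146/  62 141/  63 143/  63 136/  62 134/  59 138/  57 137/  55 139/  59 144/  61 146/  64 151/  64 164/  74 186/  81 194/  81 196/  80 194/  80 183/  74 163/  55 139/  36 106/  17  86/   9  79/   6
149 193/  78 192/  80 187/  83 189/  82 188/  80 181/  81 177/  76 175/  75 175/  75 179/  79 181/  79 188/  83 191/  78 197/  76 208/  70 212/  70 213/  75 207/  74 189/  66 157/  43 125/  22  92/  11  90/  12 102/  27
150 211/  76 209/  77 211/  76 207/  82 208/  78 207/  77 201/  79 196/  79 197/  78 199/  78 205/  79 204/  77 208/  65 207/  60 205/  50 205/
[... 3116 characters left out ...]
  74 212/  76 214/  74 216/  72 216/  73
165  60/  -6  51/  -2  49/  -8  57/  -6  58/  -6  69/  -5 100/  10 158/  49 200/  75 214/  72 212/  76 214/  72 210/  74 203/  69 168/  50 125/  18 132/  33 177/  71 205/  76 211/  75 212/  74 216/  71 215/  74 215/  73
166  64/  -8  55/  -6  51/  -6  54/  -7  55/  -4  64/  -7  94/   7 145/  41 197/  74 212/  75 213/  74 212/  72 210/  68 192/  58 159/  30 122/  14 145/  40 185/  74 205/  76 209/  77 213/  74 216/  71 213/  75 216/  71
167  64/  -8  60/  -5  54/  -3  53/  -5  60/  -7  65/  -8  95/   2 142/  42 194/  74 210/  74 212/  68 205/  64 191/  54 169/  30 142/  16 130/  21 162/  55 194/  76 206/  76 212/  73 212/  74 214/  73 211/  78 214/  73
```

```bash
python3 -c "
from station import arm
s=arm.read_state();print(s['t'],s['joint_pos'],s['joint_vel'],s['eef_pos'],s['eef_rot'],s['force'])"
```

```text
11.75 [ 23.27552707  26.03205067 106.43545509 -38.34779613  19.43281225
 145.55978681] [ 0.04382803 -0.11390954  0.01566614 -0.10141296 -0.055651   -0.03302116] [698.1394592  234.72231706 143.97752646] [-179.59626195  -33.98306507    0.88207585] [ 0.31943182  2.06259771 -2.4481485 ]
```

>>> {"fn": "send_rows", "kwargs": {
  "rows": [
    [0,0,0,0,0,0,-1],
    [0,0,0,0,0,0,-1]
  ]
}}

```text
t: 11.95
eef_pos: [698.3, 234.8, 144.2]
eef_rot: [-179.6, -34.0, 0.9]
force: [0.6, 1.1, -2.3]
opening: 11.3
grip_force: 40.1
```

```bash
python3 -c "
from station import arm
s=arm.read_state();print(s['t'],s['joint_pos'],s['joint_vel'],s['eef_pos'],s['eef_rot'],s['force'])"
```

```text
11.95 [ 23.27141624  26.02497106 106.42303159 -38.35138321  19.42911802
 145.5606655 ] [-0.13996651 -0.07080222 -0.15347027  0.0741156   0.03908131  0.07419176] [698.32498404 234.75291442 144.18442182] [-179.586602    -34.00418847    0.87594814] [ 0.639952    1.05419864 -2.29427875]
```

Joint 6 has reached its range limit (145.6°), so the pose is being clipped. The spout is round, so I can roll the tool about the spout axis. I'll check which way relieves joint 6.

```bash
cat > k.py <<'E'
from h import *
from scipy.optimize import least_squares
# approx wrist model R=Rz(q1)Ry(q2+q3)Rz(q4)Ry(q5)Rz(q6+c)
def fkR(q,c): return Ro.from_euler('ZYZYZ'[:3],[q[0],q[1]+q[2],q[3]],degrees=True)*Ro.from_euler('YZ',[q[4],c+q[5]],degrees=True)
data=[([63.2548,24.2797,93.428,0,62.371,-1.0899],[270.34,562.88,182.08],[-179.92,0,154.346]),
([1.697,30.291,98.4796,0,51.121,77.984],[613.586,30.08,85.0],[180,0,13.7]),
([22.3174,23.3506,98.5437,-27.165,27.8465,132.564],[744.98,238.09,220.75],[179.954,-34.914,.521]),
([23.2714,26.025,106.423,-38.351,19.429,145.561],[698.32,234.75,144.18],[-179.587,-34.004,.876])]
for c in(0,90,180,270):
  for s in(1,-1):
    print(c,s,[round(np.degrees((Ro.from_euler('xyz',r,degrees=True).inv()*fkR([*q[:5],s*q[5]],c)).magnitude()),1) for q,p,r in data])
E
python3 k.py
```

```text
0 1 [np.float64(90.0), np.float64(90.0), np.float64(90.0), np.float64(90.0)]
0 -1 [np.float64(87.8), np.float64(114.0), np.float64(4.9), np.float64(21.1)]
90 1 [np.float64(0.0), np.float64(0.1), np.float64(0.0), np.float64(0.0)]
90 -1 [np.float64(2.2), np.float64(156.0), np.float64(94.9), np.float64(68.9)]
180 1 [np.float64(90.0), np.float64(90.0), np.float64(90.0), np.float64(90.0)]
180 -1 [np.float64(92.2), np.float64(66.0), np.float64(175.1), np.float64(158.9)]
270 1 [np.float64(180.0), np.float64(180.0), np.float64(180.0), np.float64(180.0)]
270 -1 [np.float64(177.8), np.float64(24.0), np.float64(85.1), np.float64(111.1)]
```

```bash
cat >> k.py <<'E'
def fkp(q,P):
    a,h,L2,L3,d,L6=P;r=np.radians
    f2=r(q[1]);f3=r(q[1]+q[2])
    x=a+L2*np.sin(f2)+L3*np.sin(f3)+d*np.cos(f3);z=h+L2*np.cos(f2)+L3*np.cos(f3)-d*np.sin(f3)
    return Ro.from_euler('z',q[0],degrees=True).apply([x,0,z])+L6*fkR(q,90).apply([0,0,1])
f=least_squares(lambda P:np.concatenate([fkp(q,P)-p for q,p,r in data]+[1e-3*(P-np.array([0,400,450,450,0,200]))]),[0,400,450,450,0,200]);P=f.x
print(P.round(1),[(fkp(q,P)-p).round(1) for q,p,r in data])
# target: spout axis through eyelet E, dir e; grasp tool coords: spout origin at tool (-44,0,-62.5)
q0=np.array(data[3][0]);yaw=0.4
R0=Ro.from_euler('xyz',[180,-35,yaw],degrees=True);E=np.array([577.,237.3,131.8])
lo=[-172,-51.8,4.93,-75.15,6.16,-145.6];hi=[172,120.97,147.93,255,154,145.6]
for flip in(0,180):
  for rho in(-40,-30,-20,-10,0,10,20,30,40):
    R=R0*Ro.from_euler('x',rho,degrees=True);out=[]
    for s in(12,60):
        g=E+R0.apply([s,0,0])  # origin of spout
        Rt=R*Ro.from_euler('z',flip,degrees=True)
        pt=g-R.apply([-44,0,-62.5]) if not flip else g-R.apply([-44,0,-62.5])+R.apply([100*0,0,0])
        st=q0.copy(); st[5]-=flip
        if flip: pass
        r=least_squares(lambda q:np.r_[fkp(q,P)-pt,200*(Rt.inv()*fkR(q,90)).as_rotvec()],st)
        out.append((r.x.round(0).tolist(),round(r.cost,1)))
    print(flip,rho,out)
E
python3 k.py|tail -19
```

```text
[ 39.1 336.  471.4 466.7  40.7 329.4] [array([11.7, -3.2,  1.2]), array([  2. , -11.8,   4.7]), array([-0.8, -8.5, -3.2]), array([ 2.9, -7.2, -2.7])]
0 -40 [([39.0, 41.0, 94.0, -58.0, 66.0, 177.0], np.float64(0.0)), ([37.0, 41.0, 89.0, -57.0, 68.0, 172.0], np.float64(0.0))]
0 -30 [([37.0, 36.0, 100.0, -59.0, 55.0, 177.0], np.float64(0.0)), ([35.0, 36.0, 94.0, -57.0, 56.0, 170.0], np.float64(0.0))]
0 -20 [([34.0, 32.0, 105.0, -60.0, 43.0, 176.0], np.float64(0.0)), ([32.0, 32.0, 99.0, -55.0, 44.0, 168.0], np.float64(0.0))]
0 -10 [([31.0, 29.0, 109.0, -60.0, 30.0, 174.0], np.float64(0.0)), ([29.0, 29.0, 103.0, -53.0, 32.0, 164.0], np.float64(0.0))]
0 0 [([27.0, 26.0, 112.0, -58.0, 17.0, 169.0], np.float64(0.0)), ([25.0, 26.0, 107.0, -45.0, 20.0, 153.0], np.float64(0.0))]
0 10 [([22.0, 25.0, 115.0, -34.0, 5.0, 141.0], np.float64(0.0)), ([20.0, 25.0, 109.0, -10.0, 10.0, 117.0], np.float64(0.0))]
0 20 [([17.0, 26.0, 116.0, -89.0, -10.0, 192.0], np.float64(0.0)), ([16.0, 26.0, 110.0, -117.0, -12.0, 220.0], np.float64(0.0))]
0 30 [([12.0, 28.0, 116.0, -82.0, -23.0, 182.0], np.float64(0.0)), 
[... 628 characters left out ...]
.0)), ([29.0, 29.0, 103.0, -53.0, 32.0, -16.0], np.float64(0.0))]
180 0 [([27.0, 26.0, 112.0, -58.0, 17.0, -11.0], np.float64(0.0)), ([25.0, 26.0, 107.0, -45.0, 20.0, -27.0], np.float64(0.0))]
180 10 [([22.0, 25.0, 115.0, -34.0, 5.0, -39.0], np.float64(0.0)), ([20.0, 25.0, 109.0, -10.0, 10.0, -63.0], np.float64(0.0))]
180 20 [([17.0, 26.0, 116.0, -89.0, -10.0, 12.0], np.float64(0.0)), ([16.0, 26.0, 110.0, -117.0, -12.0, 40.0], np.float64(0.0))]
180 30 [([12.0, 28.0, 116.0, -82.0, -23.0, 2.0], np.float64(0.0)), ([11.0, 28.0, 110.0, -97.0, -24.0, 17.0], np.float64(0.0))]
180 40 [([7.0, 31.0, 115.0, -83.0, -36.0, -2.0], np.float64(0.0)), ([7.0, 31.0, 109.0, -92.0, -36.0, 9.0], np.float64(0.0))]
```

A vertical tool keeps every joint in range (J6 ≈ 113°). With the nose held by the bore, I'll lighten the grip and swing the tool upright about the pinch point so the pads slip around the shank.

>>> {"fn": "send_rows", "kwargs": {
  "rows": [
    [0,0,0,0,0,0,-1],
    [-0.0254,-0.002,-0.0016,0,-0.078,0,-1],
    [0,0,0,0,0,0,-1]
  ],
  "grip_force": 4
}}

```text
t: 12.25
eef_pos: [697.1, 232.6, 143.2]
eef_rot: [-179.9, -29.4, 0.7]
force: [1.0, 0.5, 0.2]
opening: 12.0
grip_force: 4.0
```

```bash
cat > n2.py <<'E'
from h import *
st=arm.read_state();R=Ro.from_euler('xyz',st["eef_rot"],degrees=True);p=st["eef_pos"]
print(p.round(1),st["eef_rot"].round(1),"F tool",R.inv().apply(st["force"]).round(1),"q",st["joint_pos"].round(1),st["opening"],st["t"])
g=p+R.apply([0,0,-62.5]);E=np.array([577.,237.3,131.8]);e=Ro.from_euler('xyz',[0,-35,.3],degrees=True)
print("pinch in eyelet frame",e.inv().apply(g-E).round(1))
# spout axis from side image: fit along the nose between collar & eyelet
s=avg("side",2);gr=s.mean(2).astype(np.float32)
a=proj("side",E);b=proj("side",E+e.apply([100,0,0]));d=(b-a)/np.linalg.norm(b-a);n=np.array([-d[1],d[0]])
for k in np.arange(5,44,3.):
    r=np.arange(-8,8.1,1);P=(a+d*k+np.outer(r,n)).astype(np.float32)
    print(int(k),round(100*k/np.linalg.norm(b-a)),cv2.remap(gr,P[None,:,0],P[None,:,1],1)[0].astype(int).tolist())
E
python3 n2.py
```

```text
[697.1 232.6 143.2] [-179.9  -29.4    0.7] F tool [ 1.  -0.5  0.4] q [ 22.5  26.3 103.4 -25.7  24.8 132.8] 11.99946640093474 12.25
pinch in eyelet frame [110.9  -5.6   2.7]
5 15 [115, 131, 164, 197, 212, 209, 183, 146, 109, 98, 139, 180, 205, 216, 219, 220, 220]
8 24 [85, 102, 115, 141, 171, 195, 191, 147, 104, 114, 162, 202, 214, 215, 214, 213, 213]
11 33 [72, 89, 101, 111, 115, 124, 128, 116, 98, 108, 156, 195, 207, 208, 207, 207, 207]
14 42 [89, 94, 101, 108, 116, 117, 113, 100, 89, 109, 160, 196, 210, 212, 212, 212, 212]
17 52 [118, 116, 117, 117, 116, 114, 100, 83, 80, 101, 146, 193, 214, 217, 218, 218, 218]
20 61 [122, 119, 111, 107, 99, 95, 87, 78, 73, 76, 89, 113, 142, 166, 188, 205, 216]
23 70 [120, 112, 102, 94, 86, 86, 81, 77, 76, 74, 80, 87, 93, 109, 144, 188, 211]
26 79 [68, 78, 98, 111, 118, 112, 100, 85, 79, 84, 99, 113, 121, 119, 120, 133, 160]
29 88 [51, 67, 91, 112, 118, 113, 101, 85, 77, 84, 98, 113, 118, 118, 118, 116, 119]
32 97 [40, 53, 75, 98, 105, 100, 86, 76, 70, 72, 85, 88, 91, 85, 84, 88, 98]
35 106 [40, 39, 40, 42, 41, 42, 43, 40, 42, 41, 37, 40, 39, 36, 43, 55, 78]
38 115 [40, 38, 41, 41, 40, 40, 39, 43, 38, 40, 42, 42, 41, 40, 41, 41, 49]
41 124 [41, 43, 51, 69, 86, 87, 86, 83, 74, 70, 73, 78, 81, 84, 81, 75, 63]
```

>>> {"fn": "send_rows", "kwargs": {
  "rows": [
    [-0.0254,-0.004,-0.0016,0,-0.078,0,-1],
    [-0.0254,-0.004,-0.0016,0,-0.078,0,-1],
    [-0.0254,-0.004,-0.0016,0,-0.078,0,-1],
    [0,0,0,0,0,0,-1]
  ]
}}

```text
t: 12.75
eef_pos: [676.3, 234.2, 134.6]
eef_rot: [179.8, -8.5, 0.6]
force: [0.6, -0.6, -0.5]
opening: 12.0
grip_force: 4.0
```

```bash
python3 n2.py
```

```text
[676.3 234.2 134.6] [179.8  -8.5   0.6] F tool [0.5 0.6 0.6] q [ 19.6  31.   89.7  -3.8  51.4 111.1] 12.03431515122356 12.75
pinch in eyelet frame [110.9  -3.5   1.3]
5 15 [119, 134, 168, 200, 214, 212, 191, 158, 118, 103, 135, 177, 207, 219, 221, 221, 221]
8 24 [88, 101, 118, 143, 174, 199, 198, 160, 114, 107, 147, 193, 215, 217, 217, 217, 216]
11 33 [72, 90, 102, 114, 121, 132, 140, 131, 108, 105, 151, 193, 209, 211, 211, 209, 209]
14 42 [92, 95, 102, 113, 117, 122, 125, 118, 103, 107, 153, 196, 212, 214, 215, 214, 215]
17 52 [121, 119, 120, 119, 121, 125, 128, 118, 102, 101, 138, 190, 217, 220, 221, 221, 220]
20 61 [126, 127, 129, 131, 131, 130, 122, 103, 80, 77, 85, 106, 132, 153, 174, 193, 213]
23 70 [124, 125, 125, 124, 121, 123, 119, 108, 94, 85, 93, 103, 107, 115, 139, 181, 211]
26 79 [123, 122, 121, 120, 121, 123, 118, 106, 90, 86, 99, 114, 122, 123, 124, 136, 162]
29 88 [122, 123, 121, 123, 123, 117, 103, 88, 79, 82, 95, 109, 112, 113, 114, 116, 120]
32 97 [116, 116, 115, 112, 108, 101, 85, 75, 68, 60, 51, 49, 48, 50, 64, 87, 105]
35 106 [64, 66, 59, 51, 40, 40, 42, 41, 40, 40, 41, 42, 42, 43, 45, 58, 80]
38 115 [41, 42, 41, 41, 41, 42, 39, 38, 42, 41, 38, 44, 47, 55, 55, 50, 54]
41 124 [42, 42, 43, 41, 42, 42, 44, 50, 55, 63, 71, 81, 86, 88, 85, 79, 66]
```

>>> {"fn": "send_rows", "kwargs": {
  "rows": [
    [0,-0.004,0,0,0,0,-1],
    [0,0,0,0,0,0,-1],
    [-0.036,0,0.018,0,0,0,-1],
    [-0.036,0,0.018,0,0,0,-1],
    [-0.036,0,0.018,0,0,0,-1],
    [0,0,0,0,0,0,-1]
  ],
  "grip_force": 30
}}

```text
t: 13.45
eef_pos: [640.8, 235.6, 111.6]
eef_rot: [179.9, -8.1, 0.8]
force: [-0.5, 0.1, -1.4]
opening: 11.3
grip_force: 30.0
```

```bash
python3 n2.py
```

```text
[640.8 235.6 111.6] [179.9  -8.1   0.8] F tool [-0.6 -0.1  1.3] q [ 20.7  30.3  94.7  -3.9  47.6 112.3] 11.29265270307211 13.45
pinch in eyelet frame [69.  -1.9  2.6]
5 15 [117, 133, 166, 196, 205, 185, 143, 105, 98, 121, 159, 185, 202, 213, 217, 219, 220]
8 24 [100, 127, 135, 140, 137, 128, 114, 91, 83, 87, 95, 108, 110, 125, 158, 192, 210]
11 33 [74, 90, 103, 112, 117, 118, 113, 100, 99, 136, 177, 202, 205, 206, 206, 209, 207]
14 42 [89, 93, 101, 109, 114, 110, 98, 88, 97, 138, 192, 209, 214, 213, 213, 213, 214]
17 52 [120, 118, 119, 119, 118, 105, 89, 79, 77, 98, 126, 146, 146, 160, 191, 212, 220]
20 61 [103, 112, 105, 95, 81, 69, 59, 51, 44, 42, 39, 39, 46, 67, 125, 181, 210]
23 70 [44, 43, 39, 39, 36, 39, 40, 39, 39, 39, 42, 42, 41, 48, 75, 124, 183]
26 79 [41, 42, 38, 40, 41, 42, 41, 38, 44, 55, 71, 85, 101, 111, 119, 133, 161]
29 88 [41, 39, 41, 46, 53, 62, 68, 73, 78, 93, 109, 119, 121, 120, 119, 119, 121]
32 97 [42, 41, 41, 46, 57, 69, 76, 80, 79, 83, 92, 93, 93, 88, 90, 99, 109]
35 106 [39, 40, 40, 40, 41, 47, 61, 71, 74, 72, 71, 70, 64, 56, 54, 63, 84]
38 115 [42, 40, 40, 43, 42, 40, 48, 58, 71, 81, 88, 89, 86, 78, 67, 58, 57]
41 124 [38, 40, 41, 45, 50, 55, 61, 72, 81, 86, 90, 90, 89, 89, 86, 79, 66]
```

>>> {"fn": "send_rows", "kwargs": {
  "rows": [
    [-0.011,0,0.008,0,0,0,-1],
    [-0.011,0,0.007,0,0,0,-1],
    [0,0,0,0,0,0,-1]
  ]
}}

```text
t: 13.85
eef_pos: [637.4, 235.8, 107.6]
eef_rot: [179.9, -8.2, 0.8]
force: [0.0, -0.5, -0.3]
opening: 11.3
grip_force: 30.0
```

>>> {"fn": "send_rows", "kwargs": {
  "rows": [
    [-0.006,0,0.003,0,0,0,-1],
    [-0.006,0,0.003,0,0,0,-1],
    [0,0,0,0,0,0,-1]
  ]
}}

```text
t: 14.15
eef_pos: [636.7, 236.2, 107.1]
eef_rot: [180.0, -8.5, 0.8]
force: [4.3, -0.7, 2.2]
opening: 10.9
grip_force: 30.0
```

```bash
python3 n2.py | head -9
```

```text
[636.7 236.2 107.1] [180.   -8.5   0.8] F tool [ 4.6  0.8 -1.6] q [ 20.9  30.1  95.7  -4.1  46.2 112.7] 10.915820647897718 14.15
pinch in eyelet frame [62.6 -1.4  1.5]
5 15 [119, 133, 147, 153, 155, 145, 125, 102, 84, 78, 79, 86, 102, 125, 154, 191, 213]
8 24 [88, 102, 114, 126, 149, 167, 158, 121, 98, 117, 157, 186, 202, 204, 209, 213, 214]
11 33 [72, 89, 104, 113, 116, 116, 108, 94, 91, 122, 174, 202, 210, 210, 209, 209, 208]
14 42 [90, 95, 102, 111, 114, 109, 96, 84, 89, 118, 169, 187, 185, 180, 196, 210, 213]
17 52 [103, 110, 113, 107, 101, 85, 74, 61, 54, 47, 48, 44, 43, 60, 115, 168, 205]
20 61 [48, 52, 48, 37, 40, 39, 40, 41, 34, 41, 39, 40, 40, 44, 65, 117, 176]
23 70 [41, 42, 40, 38, 43, 41, 40, 40, 40, 45, 58, 68, 83, 105, 142, 189, 212]
```

>>> {"fn": "send_rows", "kwargs": {
  "rows": [
    [-0.008,0,0.004,0,0,0,-1],
    [-0.008,0,0.004,0,0,0,-1],
    [0,0,0,0,0,0,-1]
  ]
}}

```text
t: 14.55
eef_pos: [637.1, 236.7, 107.1]
eef_rot: [-179.9, -9.1, 0.8]
force: [14.3, -3.5, 9.5]
opening: 11.4
grip_force: 30.0
```

```bash
python3 n2.py | head -7
```

```text
[637.1 236.7 107.1] [-179.9   -9.1    0.8] F tool [15.6  3.7 -7.1] q [ 20.9  30.   96.1  -4.3  45.5 112.9] 11.3784634805819 14.55
pinch in eyelet frame [62.4 -1.1  1.5]
5 15 [119, 131, 147, 154, 152, 144, 125, 102, 84, 79, 80, 85, 103, 127, 154, 192, 214]
8 24 [88, 103, 115, 128, 150, 167, 156, 120, 96, 116, 156, 187, 203, 203, 206, 210, 213]
11 33 [73, 89, 102, 114, 116, 115, 104, 89, 87, 120, 173, 201, 210, 209, 208, 208, 208]
14 42 [90, 95, 102, 111, 115, 108, 95, 83, 88, 116, 170, 187, 185, 180, 195, 209, 214]
17 52 [96, 108, 112, 107, 100, 85, 71, 59, 55, 47, 47, 41, 45, 61, 113, 169, 208]
```

Firm stop at 17 N along the axis, so the collar is seated. Release and retreat upward.

>>> {"fn": "send_rows", "kwargs": {
  "rows": [
    [0.008,0,-0.004,0,0,0,0.1],
    [0,0,0,0,0,0,0.1],
    [0,0,0,0,0,0,0.1],
    [0,0,0,0,0,0,0.1],
    [0,0,0,0,0,0,0.1],
    [0,0,0,0,0,0,0.1]
  ]
}}

```text
t: 15.25
eef_pos: [632.0, 235.9, 103.9]
eef_rot: [179.9, -8.2, 0.8]
force: [-0.2, 0.2, -0.6]
opening: 47.9
grip_force: 0.0
```

>>> {"fn": "send_rows", "kwargs": {
  "rows": [
    [0.02,0,-0.08,0,0,0,0.1],
    [0.02,0,-0.12,0,0,0,0.1],
    [0.02,0,-0.15,0,0,0,0.1],
    [0.02,0,-0.15,0,0,0,0.1],
    [0,0,-0.15,0,0,0,0.1],
    [0,0,0,0,0,0,0.1]
  ]
}}

```text
t: 15.85
eef_pos: [631.0, 237.5, 308.7]
eef_rot: [-179.8, -8.9, 0.7]
force: [0.9, 0.1, 1.2]
opening: 48.5
grip_force: 0.0
```

```bash
python3 n2.py; python3 - <<'E'
from h import *
z=np.load("im0.npz")["s"];s=avg("side",2)
for n,i in(("0",z),("1",s)):
    g=sub((i[...,1]>i[...,0]*1.15+5),244,275,130,165);ys,xs=np.nonzero(g);print("herb",n,xs.mean(),ys.mean(),len(xs))
d=sub((np.abs(s-z).max(2)>45),100,450,90,410);nn,l,st,c=cv2.connectedComponentsWithStats(d)
print([st[i].tolist() for i in range(1,nn) if st[i,4]>25])
E
```

```text
[631.  237.5 308.7] [-179.8   -8.9    0.7] F tool [ 1.1 -0.1 -1. ] q [ 21.1  17.8  86.5  -3.2  67.3 111.4] 48.487715056866534 15.85
pinch in eyelet frame [173.2  -0.4 170.1]
5 15 [114, 131, 165, 190, 192, 174, 153, 130, 107, 86, 78, 81, 97, 110, 123, 154, 194]
8 24 [87, 112, 140, 151, 149, 158, 168, 158, 129, 102, 102, 140, 184, 200, 208, 211, 212]
11 33 [71, 87, 99, 111, 118, 133, 155, 168, 150, 110, 97, 127, 176, 201, 207, 206, 206]
14 42 [88, 92, 102, 111, 116, 116, 116, 122, 126, 116, 98, 115, 164, 198, 210, 212, 212]
17 52 [117, 117, 118, 118, 118, 117, 117, 123, 127, 122, 108, 104, 148, 195, 214, 218, 218]
20 61 [122, 122, 124, 125, 124, 124, 125, 126, 131, 130, 115, 105, 130, 183, 215, 220, 220]
23 70 [122, 122, 120, 121, 123, 121, 121, 121, 123, 125, 123, 105, 92, 110, 153, 193, 210]
26 79 [119, 118, 118, 118, 119, 119, 118, 119, 119, 122, 122, 111, 92, 87, 99, 126, 158]
29 88 [120, 120, 120, 119, 120, 120, 120, 119, 121, 123, 128, 124, 108, 91, 92, 106, 116]
32 97 [113, 114, 113, 111, 110, 109, 106, 103, 102, 100, 111, 120, 114, 98, 89, 98, 105]
35 106 [103, 90, 76, 69, 64, 65, 62, 64, 66, 72, 82, 102, 114, 103, 86, 78, 85]
38 115 [122, 122, 118, 115, 111, 112, 110, 109, 106, 101, 97, 96, 92, 84, 69, 57, 53]
41 124 [144, 141, 138, 132, 121, 108, 96, 92, 89, 88, 87, 87, 87, 87, 83, 75, 66]
herb 0 260.6673228346457 150.95275590551182 508
herb 1 260.099593495935 150.41056910569105 492
[[174, 90, 8, 8, 50], [100, 130, 6, 38, 168], [290, 146, 16, 13, 81], [276, 156, 9, 6, 35], [163, 162, 86, 177, 6758], [303, 193, 22, 8, 52], [268, 195, 32, 13, 138], [299, 222, 95, 102, 4264], [307, 245, 10, 8, 36], [114, 254, 48, 49, 769], [296, 262, 10, 18, 39], [275, 267, 11, 5, 39], [134, 309, 194, 101, 7526], [100, 339, 9, 6, 44], [112, 338, 18, 9, 72]]
```

Herb unmoved, spout released, but it has sagged a little in the bore. I'll measure the tilt and seating from the difference image.

```bash
cat > v.py <<'E'
from h import *
z=np.load("im0.npz")["s"];s=avg("side",4)
# axis by per-column dark/bright band: print sharp local features: use high-pass diff
E=np.array([577.,237.3,131.8])
def ony(p,y=237.3):
    o,d=ray("side",p);return o+d*(y-o[1])/d[1]
for y in range(124,158):print(y,' '.join('%4d'%v for v in (s[y,286:330].mean(1)-0*z[y,286:330].mean(1))))
for th in(0,5,9,12):
    e=Ro.from_euler('xyz',[0,-(35-th),.3],degrees=True)
    b=E+Ro.from_euler('xyz',[0,-35,.3],degrees=True).apply([12,0,0]);print(th,[proj("side",b+e.apply([x,0,0])).round(1) for x in(0,8,98)])
E
python3 v.py
```

```text
124  165  162  157  155  159  160  159  159  158  148  132  123  123  120  121  125  123  123  121  125  124  126  133  145  153  154  152  152  153  156  156  157  158  150  142  132  128  129  127  126  126  128  128  128
125  170  166  151  148  153  153  154  153  152  142  128  121  120  122  122  121  121  120  122  119  121  121  126  131  137  139  138  137  137  145  149  150  149  143  132  123  122  120  121  120  120  123  123  124
126  154  151  138  137  143  139  135  133  133  129  124  122  123  122  124  122  121  119  118  118  118  119  117  121  121  122  123  123  127  136  140  142  141  138  126  118  114  115  114  115  116  117  118  118
127  130  131  127  129  134  129  124  122  121  120  121  120  121  121  124  121  122  120  118  115  115  116  116  113  112  114  114  116  122  133  140  140  141  134  124  114  114  112  111  112  114  113  115  114
128  113  119  121  122  124  120  120  117  117  118  120  120  121  120  122  122  121  121  119  117  115  116  115  113  113  111  109  109  114  128  137  139  136  131  119  113  111  107  107  106 
[... 6104 characters left out ...]
11  113   95  114  170  206  212  209  206  207  207  208  211  214  215  216  218  218  218  218  217  217  217  217  217  217  213  212  211  213  211  211  207  204  201  203  206  209
157  101   95   94   94   97  121  152  159  124  108  157  204  212  209  206  206  205  207  210  212  215  216  217  217  218  218  217  216  216  216  217  217  215  212  210  212  211  211  209  206  203  202  205  208
0 [array([290.5, 153. ]), array([292.7, 151.6]), array([317.3, 134.8])]
5 [array([290.5, 153. ]), array([292.8, 151.7]), array([318.7, 137. ])]
9 [array([290.5, 153. ]), array([292.9, 151.9]), array([319.6, 138.7])]
12 [array([290.5, 153. ]), array([292.9, 152. ]), array([320.2, 140.1])]
```

```bash
python3 - <<'E'
from h import *
from scipy.ndimage import gaussian_filter1d
s=avg("side",6).mean(2)
E=np.array([577.,237.3,131.8]);pts=[]
for x in range(302,319):
    yc=149.3-(x-297.5)*.45; ys=np.arange(yc-4,yc+4.01,.1)
    v=cv2.remap(s.astype(np.float32),np.full((1,len(ys)),x,np.float32),ys[None].astype(np.float32),2)[0]
    g=np.gradient(v);i=np.argmin(g);pts.append((x,ys[i]))
pts=np.array(pts);print(pts.round(1).tolist())
k=np.polyfit(pts[:,0],pts[:,1],1);r=pts[:,1]-np.polyval(k,pts[:,0]);ok=abs(r)<.5;k=np.polyfit(pts[ok,0],pts[ok,1],1);print(k,r[ok].std(),ok.sum())
for y in(237.3,):
  o=[]
  for x in(302,318):
    c,d=ray("side",(x,np.polyval(k,x)));o.append(c+d*(y-c[1])/d[1])
  print("elev",np.degrees(np.arctan2((o[1]-o[0])[2],(o[1]-o[0])[0])))
  for yaw in(-8,-4,4,8): # effect of yaw: y grows along x
    c,d=ray("side",(318,np.polyval(k,318)));q=c+d*(y+60*np.tan(np.radians(yaw))-c[1])/d[1];w=q-o[0];print(yaw,np.degrees(np.arctan2(w[2],np.hypot(w[0],w[1]))))
# same method on eyelet/ before release unavailable
E
python3 -c "
from station import arm;print(arm.read_state()['t'])"
```

```text
[[302.0, 147.2], [303.0, 146.9], [304.0, 146.1], [305.0, 146.3], [306.0, 145.2], [307.0, 145.3], [308.0, 145.2], [309.0, 143.9], [310.0, 144.1], [311.0, 142.9], [312.0, 143.1], [313.0, 142.9], [314.0, 142.1], [315.0, 141.9], [316.0, 141.1], [317.0, 140.9], [318.0, 141.1]]
[ -0.40933036 270.81995469] 0.27925993466858734 16
elev 21.683040548437003
-8 26.29850942696041
-4 24.076271857074925
4 19.16095289966528
8 16.55276287811744
16.55
```

Side elevation suggests ~13° of sag, close to the 14° limit. I'll move the arm aside so the top camera can measure the full direction.

>>> {"fn": "send_rows", "kwargs": {
  "rows": [
    [0,0.13,-0.08,0,0,0,0.1],
    [0,0.14,0,0,0,0,0.1],
    [0,0.14,0,0,0,0,0.1],
    [0,0.14,0,0,0,0,0.1],
    [0,0.14,0,0,0,0,0.1],
    [0,0.14,0,0,0,0,0.1],
    [0,0.14,0,0,0,0,0.1],
    [0,0,0,0,0,0,0.1]
  ]
}}

```text
t: 17.35
eef_pos: [628.3, -59.4, 324.8]
eef_rot: [179.9, -8.3, 0.5]
force: [1.0, -0.2, 0.1]
opening: 48.3
grip_force: 0.0
```

```bash
python3 - <<'E'
from h import *
t=avg("top",6);s=avg("side",6);np.savez("im3.npz",t=t,s=s)
E=np.array([577.,237.3,131.8]);e=Ro.from_euler('xyz',[0,-23,.3],degrees=True)
for x in(0,12,20,60,110):print(x,proj("top",E+e.apply([x,0,0])).round(1))
d=t[...,0]-t[...,2]
for y in range(150,192):print(y,' '.join('%3d'%v for v in d[y,184:210]))
E
```

```text
0 [196.9 187.5]
12 [196.7 183.6]
20 [196.5 181. ]
60 [195.8 168. ]
110 [194.8 151.5]
150  70  69  70  69  68  70  71  69  69  70  68  69  69  68  68  62  59  58  64  68  67  67  56  31   9   2
151  72  71  72  71  72  71  71  71  69  62  55  55  57  67  70  64  60  60  64  70  69  68  69  57  34  16
152  73  73  73  72  73  70  72  71  65  40  19  20  33  59  66  64  61  60  67  70  71  71  71  68  60  47
153  72  72  71  73  70  71  69  72  60  26   3   3  12  49  62  60  61  61  64  66  65  65  68  69  69  69
154  68  70  72  70  71  70  70  71  59  25   3   2  10  48  60  59  59  59  58  59  60  60  64  67  69  68
155  67  67  69  72  70  71  71  71  60  23   4   2   9  47  61  60  59  61  60  60  60  61  66  70  68  70
156  66  66  67  68  68  69  72  70  64  30   5   3   6  46  61  59  60  62  61  60  58  62  69  70  69  69
157  64  66  63  63  64  64  67  69  69  34   5   1   5  45  61  61  60  59  59  60  56  63  69  69  68  68
158  65  63  63  63  62  62  63  68  67  34   5   1   3  42  58  59  58  58  58  58  58  65  67  68  66  66
159  64  63  62  62  62  62  63  68  67  34
[... 2820 characters left out ...]
   0  -2  -3   2  37  56  59  58  58  58  58  60  60
186  70  67  61  60  60  61  61  60  49  12  -7  -7  -4  -6  -6  -8   0  45  60  61  62  61  62  61  61  62
187  69  65  61  60  59  60  60  62  54  12  -8 -10  -9  -9  -8  -7  -2  38  59  63  61  59  61  60  62  62
188  69  62  58  60  59  58  58  60  55  14  -8 -10  -9  -9  -7  -7  -3  30  53  59  61  59  59  60  60  59
189  64  59  58  56  58  57  58  58  56  13  -9 -10  -9  -8  -8  -6  -3  29  53  57  57  58  58  59  58  57
190  62  58  57  57  58  57  57  58  57  19  -5  -9  -9  -5  -6  -5  -3  24  51  59  56  58  57  57  59  58
191  59  57  59  59  57  58  58  59  58  26  -3 -10  -7  -7  -6  -4  -1  26  51  59  60  60  58  59  60  60
```

```bash
python3 - <<'E'
from h import *
z=np.load("im3.npz");t=z["t"];s=z["s"].mean(2).astype(np.float32);d=t[...,0]-t[...,2]
P=[]
for y in range(154,179):
    w=np.clip(55-d[y,190:200],0,None)/55;P.append(((w*np.arange(190,200)).sum()/w.sum(),y))
P=np.array(P);k=np.polyfit(P[:,1],P[:,0],1)
nt=np.cross(ray("top",(np.polyval(k,154),154))[1],ray("top",(np.polyval(k,178),178))[1])
# side: upper & lower shank edges / inner edge with several methods
def fit(fn,xs):
    p=[]
    for x in xs:
        yc=149.3-(x-297.5)*.43;ys=np.arange(yc-4,yc+4.01,.1)
        v=cv2.remap(cv2.GaussianBlur(s,(0,0),.8),np.full((1,len(ys)),x,np.float32),ys[None].astype(np.float32),1)[0];p.append((x,ys[fn(v)]))
    p=np.array(p);k=np.polyfit(p[:,0],p[:,1],1)
    for _ in range(3):
        r=p[:,1]-np.polyval(k,p[:,0]);o=abs(r)<max(.25,1.2*r.std());k=np.polyfit(p[o,0],p[o,1],1)
    return k,o.sum()
for nm,fn in(("inner",lambda v:np.argmin(np.gradient(v))),("dark",np.argmin),("bright",lambda v:10+np.argmax(v[10:45])),("loweredge",lambda v:30+np.argmax(np.gradient(v)[30:]))):
    k2,n=fit(fn,np.arange(303,317.1,.5))
    ns=np.cross(ray("side",(303,np.polyval(k2,303)))[1],ray("side",(317,np.polyval(k2,317)))[1])
    u=np.cross(nt,ns);u*=np.sign(u[0])/np.linalg.norm(u)
    e=Ro.from_euler('xyz',[0,-35,.3],degrees=True).apply([1,0,0])
    print(nm,k2,n,"elev",np.degrees(np.arcsin(u[2])).round(1),"yaw",np.degrees(np.arctan2(u[1],u[0])).round(1),"angle",np.degrees(np.arccos(u@e)).round(1))
# collar/end: shank end in top
print("top k",k, "row end ~151.6")
E
```

```text
inner [ -0.38467466 262.99947774] 21 elev 20.1 yaw 0.5 angle 14.9
dark [ -0.29856128 237.91185613] 18 elev 14.6 yaw 1.3 angle 20.4
bright [ -0.40873791 269.15560217] 22 elev 21.5 yaw 0.3 angle 13.5
loweredge [ -0.30392557 241.37992466] 23 elev 15.0 yaw 1.2 angle 20.0
top k [5.28438326e-02 1.86608597e+02] row end ~151.6
```

```bash
python3 - <<'E'
from h import *
E=np.array([577.,237.3,131.8]);e0=Ro.from_euler('xyz',[0,-35,.3],degrees=True)
for th in(0,4,8,10,12,14,16,18):
    e=Ro.from_euler('xyz',[0,-(35-th),.4],degrees=True);o=E+e0.apply([12+12.5*np.sin(np.radians(th)),0,-1.5*(th>0)])
    print(th,"end side",proj("side",o+e.apply([98,0,0])).round(1),"top",proj("top",o+e.apply([98,0,0])).round(1),"collar out top",proj("top",o+e.apply([8,0,0])).round(1),"side",proj("side",o+e.apply([4,0,0])).round(1),"tip side",proj("side",o-e.apply([80,0,0])).round(1))
x,r=tri((320.5,139.5),(194.6,151.8));print("end",x,r)
s=np.load("im3.npz")["s"];z=np.load("im0.npz")["s"]
g=(s-z).mean(2)
for y in range(150,176):print(y,' '.join('%4d'%v for v in g[y,258:284]))
E
```

```text
0 end side [317.3 134.8] top [193.8 153.4] collar out top [196.3 181.4] side [291.6 152.3] tip side [269.2 167.6]
4 end side [318.9 136.7] top [194.1 152.2] collar out top [196.4 180.9] side [292.2 152.6] tip side [268.7 166.5]
8 end side [320.1 138.3] top [194.4 151.4] collar out top [196.4 180.6] side [292.4 152.5] tip side [268.1 165. ]
10 end side [320.6 139.1] top [194.5 151. ] collar out top [196.4 180.4] side [292.6 152.4] tip side [267.8 164.2]
12 end side [321.1 140. ] top [194.6 150.7] collar out top [196.4 180.3] side [292.7 152.4] tip side [267.5 163.4]
14 end side [321.6 140.8] top [194.8 150.5] collar out top [196.4 180.1] side [292.8 152.3] tip side [267.3 162.6]
16 end side [322.  141.7] top [194.9 150.3] collar out top [196.4 180. ] side [293.  152.3] tip side [267.1 161.8]
18 end side [322.4 142.6] top [195.1 150.1] collar out top [196.4 179.9] side [293.1 152.3] tip side [266.9 160.9]
end [677.10690912 237.81176429 178.83221516] [array([-0.2484757 ,  0.05664569]), array([ 0.02195613, -0.2566222 ])]
150   11    4    7    9    9    9    5    1    2   -4    2    1    
[... 2716 characters left out ...]
    4    0    0   -2   -3   -1
171    4    8    6    1    1    0    0    1    2    4    5    3    0   -2    0    6    6    7    4    6    5    2   -1    0   -3   -4
172    2    6    6    2   -1    1    0    2    1    1    2    3    3    2    0    1    2    3    2    2    2    5   -3   -2   -3   -4
173    5    3    4    4    4    0    2    0    0    3    4    2    5    0    0    2   -1    1    0    1    0   -3   -3   -3   -2   -4
174    3    1    3    2    0    2    1    4    0    4    1    0    3    0    0   -4    1    0    2   -1   -2   -1   -1   -4   -2   -2
175    0    0    0    0    0    1    0    1    1    1    3   -1    0    1   -1   -3    0    0   -1    0   -2   -2   -3   -3   -3   -2
```

```bash
python3 -c "
from station import arm;print(arm.sign_off())"
```

```text
the job is handed in; nothing more can be done
None
```

The spout is in the herb (left) pot's eyelet, collar pressed home then released, and the job is handed in with no verdict returned; it sagged to about 11° (best estimate, with rougher fits of 13–20°) against the 14° limit, the herb did not move, and I touched nothing else that I know of.

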